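Rock the jammed balls out of the bottles into the tool case

TASK

Slide open the orange door of the tool case's compartment, then hold each upside-down clear bottle that has a red ball jammed in its neck over the compartment and rock it side to side until the ball drops out into the compartment. Stand all the bottles, also any that were clear already, neck down on the blue mat, and slide the door fully shut over the balls. The bottles are thin: grip them lightly, set them down softly, and leave the other tools where they lie.

Things in the scene. Friction and masses are not known exactly. Their poses are not given: they have to be found in the camera images.
- case: Fixed black open tool case, 300 mm along its x, 176 mm along y, 75 mm tall to the rim; origin at the middle of its underside. x runs from the near compartment to the far tool tray (the way the door opens). Its lid lies folded flat behind it.
- compartment (a point): Middle of the compartment's inner floor, 8 mm above the table, 77 mm from the case's middle towards its -x; same axes as the case. The compartment is 130 mm (x) by 160 mm (y) inside and 67 mm deep.
- door (a joint): The orange sliding door over the compartment, in m: 0 is shut, 0.135 fully open (slid along the case's +x, away from the robot, over the tool tray). It slides with about 1.5 N of friction and stays where it is left. Panel 5 mm thick, its top 80 mm above the table, covering the whole compartment when shut.
- door_grip (a point): Middle of the grip rib that stands on the middle of the sliding door: 14 mm thick along the case's x, 70 mm long along y, rising 32 mm above the panel (its top is 112 mm above the table); this point is 97 mm above the table. It moves with the door.
- mat: Blue rubber mat lying loose on the table, 0.9 kg, 150 mm (x) by 330 mm (y) and 6 mm thick; origin at the middle of its underside. Room for three bottles in a row along its y.
- bottle1_mid (a point): Clear thin plastic bottle, 0.1 to 0.2 kg, 158 mm tall, standing upside down on the wide white collar of its mouth; this point is on its axis, 79 mm above its underside. Collar 80 x 80 x 8 mm; narrow neck 44 (x) by 30 mm (y) up to 78 mm; square body 52 x 52 mm from 78 to 158 mm, the place to grip (more than 50 N from each finger harms it). z points up as it stands.
- bottle1_mouth (a point): Middle of the bottle's mouth (42 x 24 mm), on the underside; bottle axes. In the neck two ribs slope 13 degrees up to their tips, the upper from the -x wall, the lower from the +x wall. Tilting briskly 35 to 40 degrees about y with the +x wall going low drops the ball from the upper to the lower rib; tilting as far the other way then lets it out. Upright it stays in; it may stick and need several swings.
- ball1_center (a point): Centre of the red plastic ball, 20 mm across, 12 g, that may start caught in the neck of bottle1 (8.5 mm to -x of the axis, 59 mm above the collar's underside). Absent if that bottle is already clear.
- bottle2_mid (a point): Clear thin plastic bottle, 0.1 to 0.2 kg, 158 mm tall, standing upside down on the wide white collar of its mouth; this point is on its axis, 79 mm above its underside. Collar 80 x 80 x 8 mm; narrow neck 44 (x) by 30 mm (y) up to 78 mm; square body 52 x 52 mm from 78 to 158 mm, the place to grip (more than 50 N from each finger harms it). z points up as it stands.
- bottle2_mouth (a point): Middle of the bottle's mouth (42 x 24 mm), on the underside; bottle axes. In the neck two ribs slope 13 degrees up to their tips, the upper from the -x wall, the lower from the +x wall. Tilting briskly 35 to 40 degrees about y with the +x wall going low drops the ball from the upper to the lower rib; tilting as far the other way then lets it out. Upright it stays in; it may stick and need several swings.
- ball2_center (a point): Centre of the red plastic ball, 20 mm across, 12 g, that may start caught in the neck of bottle2 (8.5 mm to -x of the axis, 59 mm above the collar's underside). Absent if that bottle is already clear.
- bottle3_mid (a point): Clear thin plastic bottle, 0.1 to 0.2 kg, 158 mm tall, standing upside down on the wide white collar of its mouth; this point is on its axis, 79 mm above its underside. Collar 80 x 80 x 8 mm; narrow neck 44 (x) by 30 mm (y) up to 78 mm; square body 52 x 52 mm from 78 to 158 mm, the place to grip (more than 50 N from each finger harms it). z points up as it stands.
- bottle3_mouth (a point): Middle of the bottle's mouth (42 x 24 mm), on the underside; bottle axes. In the neck two ribs slope 13 degrees up to their tips, the upper from the -x wall, the lower from the +x wall. Tilting briskly 35 to 40 degrees about y with the +x wall going low drops the ball from the upper to the lower rib; tilting as far the other way then lets it out. Upright it stays in; it may stick and need several swings.
- ball3_center (a point): Centre of the red plastic ball, 20 mm across, 12 g, that may start caught in the neck of bottle3 (8.5 mm to -x of the axis, 59 mm above the collar's underside). Absent if that bottle is already clear.
- hammer: Bystander, leave where it is: claw hammer lying on the table, about 260 mm long; origin at the middle of its underside.
- plumb_bob: Bystander, leave where it is: chrome plumb bob standing on its flat end, 36 mm wide, 85 mm tall; origin at the middle of its underside.
- hook_strip: Bystander, leave where it is: aluminium picture hook strip lying flat, 180 x 26 mm, 15 mm tall; origin at the middle of its underside.
- tape_roll: Bystander, leave where it is: roll of yellow masking tape lying flat, 90 mm across, 25 mm tall; origin at the middle of its underside.
- tape_measure: Bystander, leave where it is: yellow tape measure, 70 x 40 x 60 mm; origin at the middle of its underside.
- spirit_level: Bystander, leave where it is: green spirit level standing on edge, 200 x 24 x 50 mm; origin at the middle of its underside.
Things that resemble listed ones, but are neither listed nor needed, are in the scene too. Leave any turquoise look-alike of the part that bears bottle3_mid alone.

How it is judged:
By the outcome, as a careful person would: the job done as asked, in the order asked, and still so for the second after the job is handed in, with the robot touching nothing.
Of ball1, ball2, ball3 only 1 to 3 are there at a start; the rules pass over those that are not, and their reading is None.
At some moment in a run one of mat may be knocked a few centimetres aside while the robot is not near it.
It also fails if it takes over 210 s, if anything falls off the work surface, if the arm or the gripper's body presses on something with over 40 N, if the wrist force passes 120 N, or if a joint passes its speed limit or range.

ROBOT

A 7-joint arm with a two-finger parallel gripper is mounted at the origin on the work surface. World frame = base frame: x ahead of the robot, y to its left, z up, the work surface at z = 0. Lengths are in m, angles in rad, forces in N, time in s.
With the tool pointing down it reaches from about 0.4 to 0.85 m from the base axis. Payload 4.5 kg.
Tool frame: the origin (TCP) lies on the centre line of the jaws, within the pads' length; the fingertips stand 25 mm ahead of it and the grasp point (between the pads) lies 6 mm ahead of it; y points along the fingers, z is the direction in which the jaws open and shut, and the axes are right-handed (so a half turn about y gives the same grasp; the last joint's range is limited). The gripper opens to 88 mm and grips with 3 to 60 N. Pads are 18 mm wide; open, the fingers measure 123 mm over their backs; the gripper's body (75 mm by 187 mm) begins 45 mm behind the grasp point.
Start: joints at [0.034, 0.689, -0.195, 1.565, 0.157, 0.902, -0.215], TCP at [0.625, 0, 0.264] pointing down, gripper open.
Joint ranges: [-3.01, 3.01], [-0.46, 2.08], [-1.47, 1.51], [0.13, 2.56], [-1, 4.14], [0.04, 2.09], [-2.66, 2.66]. Speed limits (rad/s): [2.57, 2.57, 3.14, 3.14, 3.14, 3.14, 3.14].

INTERFACE

Orientations are given as [roll, pitch, yaw] about the fixed x, y, z axes, in that order (R = Rz(yaw) Ry(pitch) Rx(roll)).
In Python, from rig import r gives the robot as it stands. The module is installed in compiled form; this text tells all that it offers.
- The arm moves only by the shell command python3 -m pendant 'ROWS'. ROWS is JSON, a list of rows, each an object with "fingers": the closure, from 0 (fully open) to 1 (shut); "xyz": the shift along the tool's x, y, z as a fraction of full scale, a list of three; "turn": the turn, a rotation vector about the tool's x, y, z as a fraction of full scale, a list of three. In form: [{"fingers": fingers, "xyz": [dx, dy, dz], "turn": [rx, ry, rz]}, ...]. A call has 1 to 12 rows; each row shifts and turns the pose as measured when the row begins, along the tool's axes as they then stand; what a row does not reach is not made up. Full scale, the value 1, is 25 mm for a shift and 0.12 rad for a turn. A row lasts 1/12 s, in which the tool goes at most 41.7 mm and 7.16 degrees, less where a joint would pass 70% of its speed; a pose out of reach is approached as far as the arm can. A call with a number of a shift or a turn outside -1 to 1 is refused whole. A call with a gripper value outside its range is refused whole. The fingers move at their own pace and stop on an object; the grip force is fixed at half the most. Time passes only in rows, so rows that do not move let the fingers close. It gives the time, the measured TCP pose, the force and the opening at its end, in the units of the state.
- r.get_state(): the state, without advancing time (a new reading comes with each control period).
- r.camera(name): name is "scene" or "side" or "wrist"; returns the picture (384x512x3 uint8, red, green, blue); there is no depth.
- r.camera_params(name): a dict with "camera_matrix" (3x3 intrinsics, pixels), "R" (3x3) and "t" (3): a world point X has camera coordinates R X + t. Camera axes: x right, y down, z forward; pixel columns grow to the right and rows downward; lengths in m; the calibration is good to about 2 mm. A picture is of the moment at which its call begins: read the wrist's pose just before it. camera_params takes no time and is no camera call; for the wrist camera it gives the pose at the moment of the call.
- r.finish_job(): hands the job in, once; it reports no verdict.
The state is a dict: "clock": time; "joint_positions": joint angles; "qvel": joint speeds; "joint_efforts": joint torques, N m; "tcp_pos": TCP position; "tcp_rot": TCP orientation; "wrist_force": force on the tool from outside, world axes, zero at the start; "ft_torque": the same for the moment, N m; "grip_width": finger opening in m.
Only numpy, scipy, OpenCV 4.12 (cv2) and the standard library are available. Lean on these libraries where they do the work, as an engineer would, in place of code of your own. Each camera call takes 0.05 s, during which the arm holds its last target.

## Working session

There is one attempt and no reset: what is moved stays moved. The work goes in short steps, Python scripts to look and compute and a shell command to move; the robot and the scene stay as the last step left them, time stands still between calls to the robot, and variables do not carry over. Pictures are saved under pics/ and viewed, and the job is handed in when it is done.

```bash
mkdir -p pics; ls; python3 - <<'E'
from rig import r
import cv2
s=r.get_state()
print(s)
for n in ["scene","side","wrist"]:
    p=r.camera_params(n); print(n,p)
    im=r.camera(n); cv2.imwrite(f"pics/{n}0.png",im[:,:,::-1])
E
```

```text
pics
{'clock': 0.0, 'joint_positions': array([ 0.03379096,  0.68998167, -0.19450495,  1.56632828,  0.15730778,
        0.90251875, -0.21508902]), 'qvel': array([ 0.00122808,  0.00032357,  0.00055406, -0.00140547,  0.00032008,
        0.00101764,  0.00095412]), 'joint_efforts': array([ 3.38560185e-04, -5.27571630e+01, -1.26686912e+00, -1.53434461e+01,
       -5.26333472e-02,  6.56995355e-03,  1.65937727e-04]), 'tcp_pos': array([ 6.24414189e-01, -4.85144826e-05,  2.62915415e-01]), 'tcp_rot': array([-1.57263441e+00, -1.48083200e-04, -1.57069584e+00]), 'wrist_force': array([0.08568836, 0.6071803 , 0.7585509 ]), 'ft_torque': array([ 0.04524681, -0.02801475,  0.03760646]), 'grip_width': 0.08764440721832274}
scene {'camera_matrix': array([[460.19822536,   0.        , 253.32315   ],
       [  0.        , 460.19822536, 195.01943523],
       [  0.        ,   0.        ,   1.        ]]), 'R': array([[ 0.57080947,  0.82092278,  0.0161969 ],
       [ 0.46330704, -0.30573846, -0.83178758],
       [-0.67788136,  0.48229637, -0.55485771]]), 't': array([-0.3023564 , -0.15652938,  1.67845088])}
side {'camera_matrix': array([[448.04416194,   0.        , 264.69779631],
       [  0.        , 448.04416194, 194.36832146],
       [  0.        ,   0.        ,   1.        ]]), 'R': array([[-0.96905621, -0.24669797, -0.00837689],
       [-0.1801754 ,  0.73012971, -0.65912627],
       [ 0.16872133, -0.63722109, -0.75198563]]), 't': array([0.52773007, 0.17439057, 1.24915485])}
wrist {'camera_matrix': array([[298.14401377,   0.        , 252.41422587],
       [  0.        , 298.14401377, 191.39429828],
       [  0.        ,   0.        ,   1.        ]]), 'R': array([[ 9.99998659e-01, -3.36141625e-04, -1.60263864e-03],
       [ 1.25734691e-04, -9.60052855e-01,  2.79818692e-01],
       [-1.63267651e-03, -2.79818519e-01, -9.60051525e-01]]), 't': array([-0.62420645, -0.03804556,  0.38957737])}
```

View pics/scene0.png

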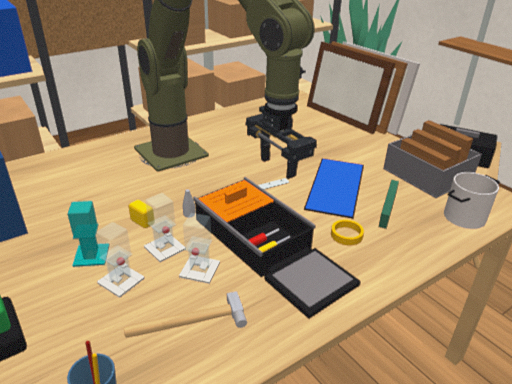

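View pics/side0.png

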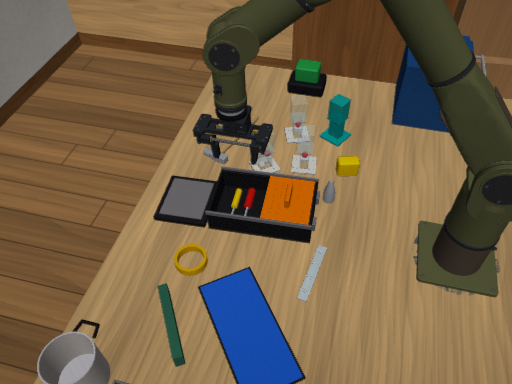

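View pics/wrist0.png

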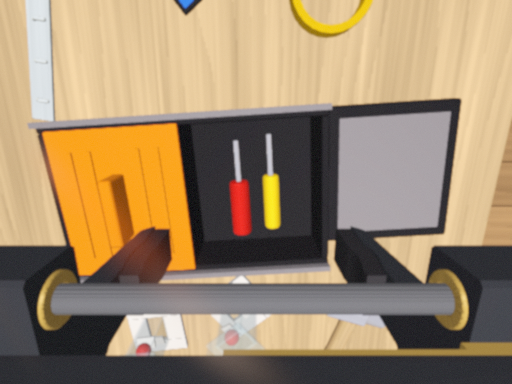

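```bash
cat > h.py <<'E'
import numpy as np, cv2
from rig import r
def ray(n,uv,P=None):
    P=P or r.camera_params(n); K,R,t=P["camera_matrix"],P["R"],P["t"]
    d=R.T@np.linalg.solve(K,[uv[0],uv[1],1.]); c=-R.T@t
    return c,d
def onz(n,uv,z,P=None):
    c,d=ray(n,uv,P); return c+d*(z-c[2])/d[2]
def proj(n,X,P=None):
    P=P or r.camera_params(n); x=P["camera_matrix"]@(P["R"]@np.asarray(X,float)+P["t"]); return x[:2]/x[2]
def tri(obs):
    A=np.zeros((3,3));b=np.zeros(3)
    for c,d in obs:
        d=d/np.linalg.norm(d);M=np.eye(3)-np.outer(d,d);A+=M;b+=M@c
    return np.linalg.solve(A,b)
def crop(im,x0,y0,x1,y1,k,name):
    c=cv2.resize(im[y0:y1,x0:x1],None,fx=k,fy=k,interpolation=cv2.INTER_CUBIC);cv2.imwrite(name,c)
E
python3 - <<'E'
from h import *
a=cv2.imread("pics/scene0.png");b=cv2.imread("pics/side0.png")
crop(a,60,185,240,305,4,"pics/c1.png"); crop(b,225,85,375,185,5,"pics/c2.png")
E
```

```text
(no output)
```

View pics/c1.png

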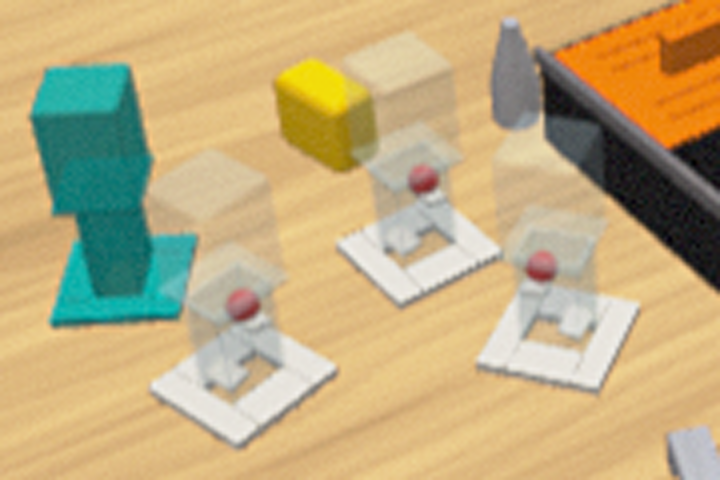

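View pics/c2.png

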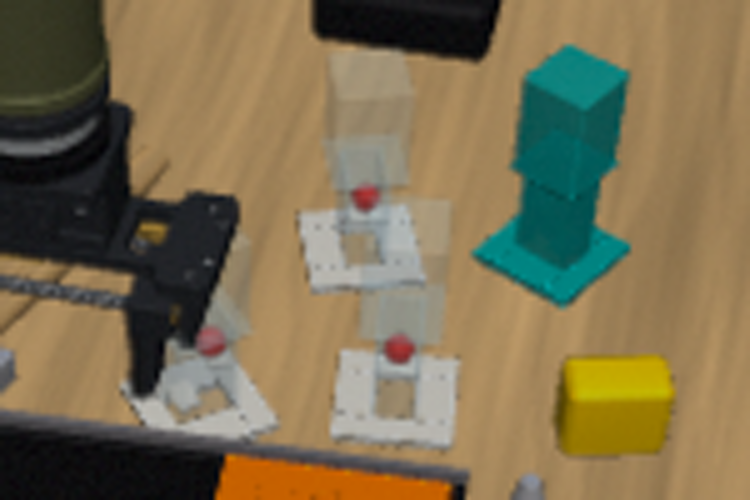

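```bash
cat > meas.py <<'E'
from h import *
def sc(u,v): return (60+u/4,185+v/4)
def sd(u,v): return (225+u/5,85+v/5)
B={'A':([(150,388),(238,445),(337,370)],(243,304),(365,197)),
   'B':([(337,243),(402,303),(500,248)],(424,180),(400,349)),
   'C':([(477,365),(597,390),(640,305)],(541,267),(211,341))}
for k,(c,b1,b2) in B.items():
    P=[onz("scene",sc(*p),0.004) for p in c]   # side corners
    L=[np.linalg.norm(P[i]-P[i+1])for i in range(2)]
    ctr=(P[0]+P[2])/2
    ang=[np.degrees(np.arctan2(*(P[i+1]-P[i])[1::-1])) for i in range(2)]
    ball=tri([ray("scene",sc(*b1)),ray("side",sd(*b2))]); bp=onz("scene",sc(*b1),0.059)
    print(k,ctr.round(4),np.round(L,3),np.round(ang,1),'ball',ball.round(4),bp.round(4),'off',((bp-ctr)[:2]*1e3).round(1))
E
python3 meas.py
python3 - <<'E'
from h import *
a=cv2.imread("pics/scene0.png");b=cv2.imread("pics/side0.png");w=cv2.imread("pics/wrist0.png")
for n,im in (("scene",a),("side",b),("wrist",w)):
    h=cv2.cvtColor(im,cv2.COLOR_BGR2HSV)
    for nm,lo,hi,z in (("orange",(8,180,150),(20,255,255),.08),("blue",(105,180,80),(122,255,255),.006)):
        m=cv2.inRange(h,lo,hi); c,_=cv2.findContours(m,cv2.RETR_EXTERNAL,cv2.CHAIN_APPROX_NONE)
        c=[x for x in c if cv2.contourArea(x)>1500]
        for x in c:
            q=cv2.boxPoints(cv2.minAreaRect(x)); ap=cv2.approxPolyDP(x,6,True)[:,0]
            print(n,nm,cv2.contourArea(x)); 
            for p in ap: print('  ',p,onz(n,p,z).round(3))
E
```

```text
A [ 0.5313 -0.3953  0.004 ] [0.079 0.078] [ 19.7 109.5] ball [ 0.5251 -0.3867  0.0568] [ 0.529  -0.3869  0.059 ] off [-2.3  8.4]
B [ 0.4756 -0.2519  0.004 ] [0.079 0.079] [ 7.4 99.9] ball [ 0.4739 -0.2438  0.0563] [ 0.4798 -0.2444  0.059 ] off [4.1 7.4]
C [ 0.604  -0.2157  0.004 ] [0.079 0.08 ] [ 40.1 129.6] ball [ 0.5937 -0.2222  0.0566] [ 0.5981 -0.2229  0.059 ] off [-5.8 -7.2]
scene orange 1564.5
   [272 201] [0.549 0.048 0.08 ]
   [244 180] [0.414 0.045 0.08 ]
   [199 198] [ 0.424 -0.114  0.08 ]
   [226 221] [ 0.557 -0.108  0.08 ]
scene blue 2194.5
   [323 159] [0.352 0.426 0.006]
   [306 208] [0.551 0.179 0.006]
   [351 216] [0.656 0.263 0.006]
   [361 165] [0.458 0.509 0.006]
scene blue 1519.0
   [0 0] [-3.117e+00 -3.000e-03  6.000e-03]
   [ 0 75] [-1.184 -0.355  0.006]
   [30 70] [-1.185 -0.212  0.006]
   [14  7] [-2.785  0.036  0.006]
side orange 1935.0
   [270 176] [ 0.554 -0.106  0.08 ]
   [260 217] [0.544 0.054 0.08 ]
   [307 224] [0.412 0.046 0.08 ]
   [314 182] [ 0.421 -0.113  0.08 ]
side blue 6514.0
   [201 286] [0.653 0.261 0.006]
   [238 383] [0.486 0.476 0.006]
   [302 376] [0.348 0.425 0.006]
   [248 268] [0.547 0.177 0.006]
wrist orange 16050.0
   [175 123] [0.547 0.055 0.08 ]
   [ 42 133] [0.413 0.045 0.08 ]
   [ 80 275] [ 0.425 -0.117  0.08 ]
   [152 226] [ 0.514 -0.056  0.08 ]
   [169 230] [ 0.532 -0.061  0.08 ]
   [167 270] [ 0.526 -0.11   0.08 ]
   [195 267] [ 0.559 -0.107  0.08 ]
```

Three clear bottles stand upside down, each with a red ball: A (scene ≈120,272), B (≈165,240) and C (≈199,262). The turquoise look-alike at (≈85,235) is not one of them. The collars measure 79 mm, matching the given 80. The door's middle is ≈(0.485,-0.031) with a yaw of 3.3°, and the mat's middle is ≈(0.504,0.344).

I'll start with the door.

```bash
cat > go.py <<'E'
import sys
from h import *
from scipy.spatial.transform import Rotation as Ro
# usage: go.py x y z yawdeg(tool z) [tilt about tool x deg]; prints units: shift in tool axes, turn
def goalR(yaw,tilt=0):
    c,s=np.cos(np.radians(yaw)),np.sin(np.radians(yaw))
    R=np.array([[s,0,c],[-c,0,s],[0,-1,0.]])
    return Ro.from_matrix(R)*Ro.from_rotvec([np.radians(tilt),0,0])
s=r.get_state(); R=Ro.from_euler('xyz',s['tcp_rot']); p=s['tcp_pos']
z=R.as_matrix()[:,2]
print('t%.2f'%s['clock'],'tcp',p.round(4),'yaw %.1f'%np.degrees(np.arctan2(z[1],z[0])),'tilt(down err)',np.round(R.as_matrix()[:,1],3),'F',s['wrist_force'].round(1),'w %.4f'%s['grip_width'],'q',s['joint_positions'].round(2))
if len(sys.argv)>4:
    v=list(map(float,sys.argv[1:])); g=np.array(v[:3])
    print('shift units now-axes',(R.inv().apply(g-p)/.025).round(2),'goal-axes',(goalR(v[3]).inv().apply(g-p)/.025).round(2),'turn units',((R.inv()*goalR(*v[3:])).as_rotvec()/.12).round(2))
E
python3 go.py 0.485 -0.031 0.145 3.3
python3 -m pendant '[{"fingers":0,"xyz":[0.2,0.6,-0.8],"turn":[0,-0.2,0]},{"fingers":0,"xyz":[0.2,0.6,-0.8],"turn":[0,-0.2,0]},{"fingers":0,"xyz":[0.2,0.6,-0.8],"turn":[0,-0.08,0]},{"fingers":0,"xyz":[0.2,0.6,-0.8],"turn":[0,0,0]}]'
python3 go.py 0.485 -0.031 0.145 3.3
```

```text
t0.15 tcp [ 0.6246 -0.      0.2631] yaw 0.0 tilt(down err) [-0.001 -0.    -1.   ] F [0.1 0.4 0.1] w 0.0882 q [ 0.03  0.69 -0.19  1.57  0.16  0.9  -0.22]
shift units now-axes [ 1.24  4.73 -5.58] goal-axes [ 0.91  4.72 -5.64] turn units [ 0.01 -0.48  0.  ]
clock: 0.48
tcp_pos: [0.5492, -0.0205, 0.2032]
tcp_rot: [-1.559, 0.003, -1.508]
wrist_force: [-0.1, -0.5, -0.3]
grip_width: 0.088
t0.48 tcp [ 0.5492 -0.0205  0.2032] yaw 3.6 tilt(down err) [ 0.012  0.003 -1.   ] F [-0.1 -0.5 -0.3] w 0.0880 q [ 0.07  0.67 -0.2   1.87  0.21  0.61 -0.19]
shift units now-axes [ 0.26  2.3  -2.62] goal-axes [ 0.27  2.33 -2.59] turn units [-0.1   0.04 -0.02]
```

```bash

python3 -m pendant '[{"fingers":0,"xyz":[0.07,0.6,-0.7],"turn":[-0.1,0,0]},{"fingers":0,"xyz":[0.07,0.6,-0.7],"turn":[0,0,0]},{"fingers":0,"xyz":[0.07,0.6,-0.7],"turn":[0,0,0]},{"fingers":0,"xyz":[0.07,0.5,-0.5],"turn":[0,0,0]},{"fingers":0,"xyz":[0,0,0],"turn":[0,0,0]},{"fingers":0,"xyz":[0,0,0],"turn":[0,0,0]}]'
python3 go.py 0.485 -0.031 0.112 3.3; python3 - <<'E'
from h import *
im=r.camera("wrist")[:,:,::-1]; cv2.imwrite("pics/w1.png",im)
print(proj("wrist",(0.485,-0.031,0.112)),proj("wrist",(0.487,-0.066,0.112)))
E
```

```text
clock: 0.98
tcp_pos: [0.4749, -0.0341, 0.141]
tcp_rot: [-1.583, 0.002, -1.51]
wrist_force: [0.5, -1.0, 0.5]
grip_width: 0.0878
t0.98 tcp [ 0.4749 -0.0341  0.141 ] yaw 3.5 tilt(down err) [-0.012  0.001 -1.   ] F [ 0.5 -1.   0.5] w 0.0878 q [ 0.06  0.72 -0.14  2.1   0.27  0.34 -0.23]
shift units now-axes [-0.1   1.15  0.43] goal-axes [-0.1   1.16  0.41] turn units [ 0.1   0.02 -0.02]
[271.43034667 237.49010562] [270.17086808 292.96271911]
```

View pics/w1.png

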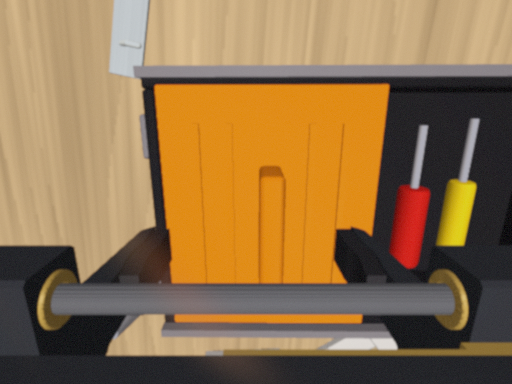

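The rib's top runs down columns 260-283, centred at 271 as predicted. It lies between the open fingers, so I'm descending to grip it.

```bash

python3 -m pendant '[{"fingers":0,"xyz":[-0.05,0.4,0.2],"turn":[0.1,0,0]},{"fingers":0,"xyz":[-0.05,0.4,0.2],"turn":[0,0,0]},{"fingers":0,"xyz":[0,0.3,0],"turn":[0,0,0]},{"fingers":0.5,"xyz":[0,0,0],"turn":[0,0,0]},{"fingers":1,"xyz":[0,0,0],"turn":[0,0,0]},{"fingers":1,"xyz":[0,0,0],"turn":[0,0,0]},{"fingers":1,"xyz":[0,0,0],"turn":[0,0,0]},{"fingers":1,"xyz":[0,0,0],"turn":[0,0,0]}]'
python3 go.py 0.485 -0.031 0.112 3.3
```

```text
clock: 1.7
tcp_pos: [0.4932, -0.0294, 0.115]
tcp_rot: [-1.559, 0.003, -1.51]
wrist_force: [-0.1, 0.3, -0.1]
grip_width: 0.0572
t1.70 tcp [ 0.4932 -0.0294  0.115 ] yaw 3.5 tilt(down err) [ 0.012  0.004 -1.   ] F [-0.1  0.3 -0.1] w 0.0572 q [ 0.04  0.78 -0.11  2.09  0.28  0.28 -0.25]
shift units now-axes [ 0.04  0.12 -0.33] goal-axes [ 0.04  0.12 -0.33] turn units [-0.1   0.03 -0.02]
```

```bash

python3 -m pendant '[{"fingers":1,"xyz":[0,0.05,-0.2],"turn":[-0.05,0,0]},{"fingers":1,"xyz":[0,0,0],"turn":[0,0,0]},{"fingers":1,"xyz":[0,0,0],"turn":[0,0,0]},{"fingers":1,"xyz":[0,0,0],"turn":[0,0,0]},{"fingers":1,"xyz":[0,0,0],"turn":[0,0,0]},{"fingers":1,"xyz":[0,0,0],"turn":[0,0,0]},{"fingers":1,"xyz":[0,0,0],"turn":[0,0,0]},{"fingers":1,"xyz":[0,0,0],"turn":[0,0,0]}]'
python3 go.py 0.62 -0.023 0.112 3.3
```

```text
clock: 2.37
tcp_pos: [0.4867, -0.0302, 0.1144]
tcp_rot: [-1.566, 0.002, -1.51]
wrist_force: [0.6, 0.2, -0.5]
grip_width: 0.014
t2.37 tcp [ 0.4867 -0.0302  0.1144] yaw 3.5 tilt(down err) [ 0.004  0.003 -1.   ] F [ 0.6  0.2 -0.5] w 0.0140 q [ 0.04  0.78 -0.11  2.1   0.28  0.27 -0.25]
shift units now-axes [0.04 0.12 5.34] goal-axes [0.02 0.1  5.34] turn units [-0.04  0.03 -0.02]
```

```bash

python3 -m pendant '[{"fingers":1,"xyz":[0,0,0.4],"turn":[0,0,0]},{"fingers":1,"xyz":[0,0,0.6],"turn":[0,0,0]},{"fingers":1,"xyz":[0,0,0.6],"turn":[0,0,0]},{"fingers":1,"xyz":[0,0,0.6],"turn":[0,0,0]},{"fingers":1,"xyz":[0,0,0.6],"turn":[0,0,0]},{"fingers":1,"xyz":[0,0,0.6],"turn":[0,0,0]},{"fingers":1,"xyz":[0,0,0.6],"turn":[0,0,0]},{"fingers":1,"xyz":[0,0,0.6],"turn":[0,0,0]},{"fingers":1,"xyz":[0,0,0.3],"turn":[0,0,0]},{"fingers":1,"xyz":[0,0,0],"turn":[0,0,0]},{"fingers":1,"xyz":[0,0,0],"turn":[0,0,0]}]'
python3 go.py 0.6215 -0.023 0.114 3.3
```

```text
clock: 3.28
tcp_pos: [0.6068, -0.0227, 0.1144]
tcp_rot: [-1.579, 0.002, -1.509]
wrist_force: [-1.2, -0.4, 1.9]
grip_width: 0.0139
t3.28 tcp [ 0.6068 -0.0227  0.1144] yaw 3.5 tilt(down err) [-0.009  0.001 -1.   ] F [-1.2 -0.4  1.9] w 0.0139 q [ 0.06  0.87 -0.17  1.73  0.24  0.57 -0.2 ]
shift units now-axes [0.05 0.01 0.59] goal-axes [0.05 0.02 0.59] turn units [ 0.07  0.03 -0.02]
```

```bash

python3 -m pendant '[{"fingers":1,"xyz":[0,0,0.3],"turn":[0,0,0]},{"fingers":1,"xyz":[0,0,0.3],"turn":[0,0,0]},{"fingers":1,"xyz":[0,0,0.2],"turn":[0,0,0]},{"fingers":1,"xyz":[0,0,0.15],"turn":[0,0,0]},{"fingers":1,"xyz":[0,0,0],"turn":[0,0,0]}]'
python3 go.py 0.6215 -0.023 0.114 3.3
```

```text
clock: 3.7
tcp_pos: [0.6154, -0.022, 0.1143]
tcp_rot: [-1.615, -0.0, -1.509]
wrist_force: [1.7, -0.3, -3.2]
grip_width: 0.014
t3.70 tcp [ 0.6154 -0.022   0.1143] yaw 3.5 tilt(down err) [-0.044 -0.003 -0.999] F [ 1.7 -0.3 -3.2] w 0.0140 q [ 0.06  0.89 -0.18  1.66  0.23  0.65 -0.18]
shift units now-axes [0.05 0.   0.24] goal-axes [0.05 0.01 0.24] turn units [0.37 0.04 0.  ]
```

```bash

python3 -m pendant '[{"fingers":1,"xyz":[0,0,0.2],"turn":[0.2,0,0]},{"fingers":1,"xyz":[0,0,0.2],"turn":[0.2,0,0]},{"fingers":1,"xyz":[0,0,0.2],"turn":[0.1,0,0]},{"fingers":1,"xyz":[0,0,0],"turn":[0,0,0]},{"fingers":1,"xyz":[0,0,0],"turn":[0,0,0]}]'
python3 go.py 0.6215 -0.023 0.114 3.3
```

```text
clock: 4.12
tcp_pos: [0.614, -0.0221, 0.1143]
tcp_rot: [-1.59, -0.003, -1.509]
wrist_force: [-1.2, -0.8, -0.4]
grip_width: 0.0136
t4.12 tcp [ 0.614  -0.0221  0.1143] yaw 3.5 tilt(down err) [-0.019 -0.004 -1.   ] F [-1.2 -0.8 -0.4] w 0.0136 q [ 0.05  0.88 -0.17  1.69  0.24  0.61 -0.19]
shift units now-axes [0.06 0.01 0.3 ] goal-axes [0.05 0.01 0.3 ] turn units [0.16 0.04 0.02]
```

```bash

python3 -m pendant '[{"fingers":1,"xyz":[0,0,0.4],"turn":[0,0,0]},{"fingers":1,"xyz":[0,0,0.4],"turn":[0,0,0]}]'
python3 - <<'E'
from h import *
im=r.camera("scene")[:,:,::-1]; cv2.imwrite("pics/s2.png",im)
crop(im,180,150,380,300,4,"pics/c3.png")
h=cv2.cvtColor(im,cv2.COLOR_BGR2HSV);m=cv2.inRange(h,(8,180,150),(20,255,255));ys,xs=np.where(m)
for i in (xs.argmin(),xs.argmax(),ys.argmin(),ys.argmax()): print((xs[i],ys[i]),onz("scene",(xs[i],ys[i]),.08).round(3))
E
```

```text
clock: 4.28
tcp_pos: [0.616, -0.022, 0.1137]
tcp_rot: [-1.631, -0.005, -1.509]
wrist_force: [-25.6, 1.1, 27.2]
grip_width: 0.0143
(np.int64(92), np.int64(354)) [ 0.768 -0.533  0.08 ]
(np.int64(359), np.int64(233)) [0.787 0.147 0.08 ]
(np.int64(256), np.int64(206)) [ 0.545 -0.003  0.08 ]
(np.int64(95), np.int64(382)) [ 0.829 -0.548  0.08 ]
```

View pics/c3.png

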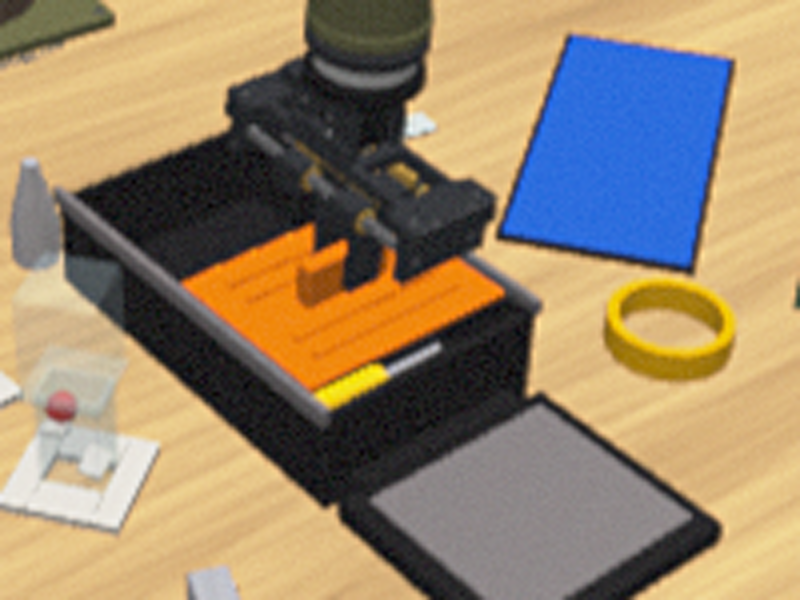

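The door hit its stop at −25 N, and the picture shows the compartment clear. I'll release and go to bottle C first, since it's nearest.

```bash

python3 -m pendant '[{"fingers":0.6,"xyz":[0,0,0],"turn":[0.2,0,0]},{"fingers":0,"xyz":[0,0,0],"turn":[0.1,0,0]},{"fingers":0,"xyz":[0,0,0],"turn":[0,0,0]},{"fingers":0,"xyz":[0,-0.2,0],"turn":[0,0,0]},{"fingers":0,"xyz":[0,-0.6,0],"turn":[0,0,0]},{"fingers":0,"xyz":[0,-1,0],"turn":[0,0,0]},{"fingers":0,"xyz":[0,-1,0],"turn":[0,0,0]},{"fingers":0,"xyz":[0,-1,0],"turn":[0,0,0]},{"fingers":0,"xyz":[0,-1,0],"turn":[0,0,0]},{"fingers":0,"xyz":[0,-0.3,0],"turn":[0,0,0]}]'
python3 go.py 0.604 -0.216 0.23 40
```

```text
clock: 5.17
tcp_pos: [0.6223, -0.021, 0.2445]
tcp_rot: [-1.598, -0.004, -1.51]
wrist_force: [0.3, -0.1, 0.3]
grip_width: 0.0788
t5.17 tcp [ 0.6223 -0.021   0.2445] yaw 3.5 tilt(down err) [-0.027 -0.006 -1.   ] F [ 0.3 -0.1  0.3] w 0.0788 q [ 0.07  0.72 -0.21  1.57  0.18  0.9  -0.14]
shift units now-axes [ 7.74  0.64 -1.19] goal-axes [ 5.51  0.58 -5.58] turn units [ 0.23 -5.31 -0.04]
```

```bash

python3 -m pendant '[{"fingers":0,"xyz":[0.9,0,-0.13],"turn":[0.1,0,0]},{"fingers":0,"xyz":[0.9,0,-0.13],"turn":[0.1,0,0]},{"fingers":0,"xyz":[0.9,0,-0.13],"turn":[0,0,0]},{"fingers":0,"xyz":[0.9,0,-0.13],"turn":[0,0,0]},{"fingers":0,"xyz":[0.9,0,-0.13],"turn":[0,0,0]},{"fingers":0,"xyz":[0.9,0,-0.13],"turn":[0,0,0]},{"fingers":0,"xyz":[0.9,0,-0.13],"turn":[0,0,0]},{"fingers":0,"xyz":[0.9,0,-0.13],"turn":[0,0,0]},{"fingers":0,"xyz":[0,0,0],"turn":[0,-0.9,0]},{"fingers":0,"xyz":[0,0,0],"turn":[0,-0.9,0]},{"fingers":0,"xyz":[0,0,0],"turn":[0,-0.9,0]},{"fingers":0,"xyz":[0,0,0],"turn":[0,-0.9,0]}]'
python3 -m pendant '[{"fingers":0,"xyz":[0,0,0],"turn":[0,-0.9,0]},{"fingers":0,"xyz":[0,0,0],"turn":[0,-0.4,0]},{"fingers":0,"xyz":[0,0,0],"turn":[0,0,0]}]'
python3 go.py 0.604 -0.216 0.23 40; python3 - <<'E'
from h import *
im=r.camera("wrist")[:,:,::-1]; cv2.imwrite("pics/w2.png",im)
print(proj("wrist",(0.604,-0.216,0.158)))
E
```

```text
clock: 6.17
tcp_pos: [0.6153, -0.2117, 0.2431]
tcp_rot: [-1.563, -0.009, -1.061]
wrist_force: [0.1, 0.0, -0.8]
grip_width: 0.0882
clock: 6.42
tcp_pos: [0.616, -0.2133, 0.2409]
tcp_rot: [-1.564, -0.01, -0.895]
wrist_force: [0.5, -0.4, -0.3]
grip_width: 0.0881
t6.42 tcp [ 0.616  -0.2133  0.2409] yaw 38.7 tilt(down err) [ 0.011 -0.003 -1.   ] F [ 0.5 -0.4 -0.3] w 0.0881 q [ 0.48  0.77 -0.41  1.51  0.35  0.93  0.64]
shift units now-axes [-0.22  0.43 -0.44] goal-axes [-0.23  0.44 -0.44] turn units [-0.06 -0.19  0.08]
[235.96765153 200.41058174]
```

View pics/w2.png

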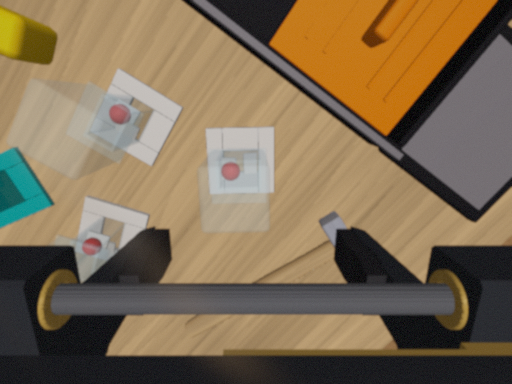

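```bash

python3 -m pendant '[{"fingers":0,"xyz":[-0.1,0.2,-0.2],"turn":[0,-0.1,0]},{"fingers":0,"xyz":[-0.1,0.5,-0.2],"turn":[0,0,0]},{"fingers":0,"xyz":[0,0.6,0],"turn":[0,0,0]},{"fingers":0,"xyz":[0,0,0],"turn":[0,0,0]},{"fingers":0,"xyz":[0,0,0],"turn":[0,0,0]}]'
python3 go.py 0.604 -0.216 0.129 40
```

```text
clock: 6.88
tcp_pos: [0.6046, -0.2164, 0.2058]
tcp_rot: [-1.564, -0.01, -0.889]
wrist_force: [0.1, -0.8, -0.2]
grip_width: 0.0881
t6.88 tcp [ 0.6046 -0.2164  0.2058] yaw 39.0 tilt(down err) [ 0.011 -0.004 -1.   ] F [ 0.1 -0.8 -0.2] w 0.0881 q [ 0.48  0.79 -0.39  1.57  0.38  0.84  0.62]
shift units now-axes [-0.06  3.07 -0.03] goal-axes [-0.03  3.07 -0.01] turn units [-0.05 -0.14  0.09]
```

```bash

python3 -m pendant '[{"fingers":0,"xyz":[0,0.6,0],"turn":[0,-0.1,0.05]},{"fingers":0,"xyz":[0,0.7,0],"turn":[0,0,0]},{"fingers":0,"xyz":[0,0.7,0],"turn":[0,0,0]},{"fingers":0,"xyz":[0,0.6,0],"turn":[0,0,0]},{"fingers":0,"xyz":[0,0.35,0],"turn":[0,0,0]},{"fingers":0,"xyz":[0,0,0],"turn":[0,0,0]},{"fingers":0,"xyz":[0,0,0],"turn":[0,0,0]}]'
python3 go.py 0.604 -0.216 0.129 40
```

```text
clock: 7.47
tcp_pos: [0.6074, -0.2166, 0.1284]
tcp_rot: [-1.561, -0.007, -0.875]
wrist_force: [1.0, -0.4, -0.6]
grip_width: 0.0882
t7.47 tcp [ 0.6074 -0.2166  0.1284] yaw 39.8 tilt(down err) [ 0.012  0.001 -1.   ] F [ 1.  -0.4 -0.6] w 0.0882 q [ 0.46  0.9  -0.36  1.61  0.43  0.7   0.59]
shift units now-axes [-0.11 -0.02 -0.09] goal-axes [-0.11 -0.02 -0.09] turn units [-0.08 -0.02  0.06]
```

Closing on the bottle, with a small correction first.

```bash

python3 -m pendant '[{"fingers":0.2,"xyz":[-0.06,0,-0.06],"turn":[-0.05,0,0]},{"fingers":1,"xyz":[0,0,0],"turn":[0,0,0]},{"fingers":1,"xyz":[0,0,0],"turn":[0,0,0]},{"fingers":1,"xyz":[0,0,0],"turn":[0,0,0]},{"fingers":1,"xyz":[0,0,0],"turn":[0,0,0]},{"fingers":1,"xyz":[0,0,0],"turn":[0,0,0]},{"fingers":1,"xyz":[0,0,0],"turn":[0,0,0]},{"fingers":1,"xyz":[0,0,0],"turn":[0,0,0]}]'
python3 go.py 0.604 -0.216 0.129 40
```

```text
clock: 8.13
tcp_pos: [0.6067, -0.2172, 0.132]
tcp_rot: [-1.565, -0.012, -0.876]
wrist_force: [-0.4, 0.3, -2.1]
grip_width: 0.0515
t8.13 tcp [ 0.6067 -0.2172  0.132 ] yaw 39.8 tilt(down err) [ 0.012 -0.005 -1.   ] F [-0.4  0.3 -2.1] w 0.0515 q [ 0.46  0.89 -0.35  1.61  0.43  0.7   0.59]
shift units now-axes [-0.11  0.12 -0.05] goal-axes [-0.11  0.12 -0.05] turn units [-0.05 -0.03  0.1 ]
```

```bash

python3 -m pendant '[{"fingers":1,"xyz":[0,-0.3,0],"turn":[0,0,0]},{"fingers":1,"xyz":[0,-0.6,0],"turn":[0,0,0]},{"fingers":1,"xyz":[0,-0.8,0],"turn":[0,0,0]},{"fingers":1,"xyz":[0,-0.8,0],"turn":[0,0,0]},{"fingers":1,"xyz":[0,-0.8,0],"turn":[0,0,0]},{"fingers":1,"xyz":[0,-0.8,0],"turn":[0,0,0]},{"fingers":1,"xyz":[0,-0.5,0],"turn":[0,0,0]},{"fingers":1,"xyz":[0,-0.2,0],"turn":[0,0,0]},{"fingers":1,"xyz":[0,0,0],"turn":[0,0,0]}]'
python3 go.py 0.48 -0.031 0.26 3.5
```

```text
clock: 8.88
tcp_pos: [0.6036, -0.2152, 0.2581]
tcp_rot: [-1.567, -0.007, -0.874]
wrist_force: [0.3, -0.4, -2.3]
grip_width: 0.0518
t8.88 tcp [ 0.6036 -0.2152  0.2581] yaw 39.9 tilt(down err) [ 0.007 -0.003 -1.   ] F [ 0.3 -0.4 -2.3] w 0.0518 q [ 0.5   0.74 -0.42  1.52  0.35  0.95  0.67]
shift units now-axes [-8.82 -0.13  0.93] goal-axes [-7.66 -0.08 -4.49] turn units [-0.05  5.3   0.04]
```

```bash

python3 -m pendant '[{"fingers":1,"xyz":[-0.4,-0.1,0.04],"turn":[0,0,0]},{"fingers":1,"xyz":[-0.8,-0.05,0.09],"turn":[0,0,0]},{"fingers":1,"xyz":[-0.8,-0.05,0.09],"turn":[0,0,0]},{"fingers":1,"xyz":[-0.8,0,0.09],"turn":[0,0,0]},{"fingers":1,"xyz":[-0.8,0,0.09],"turn":[0,0,0]},{"fingers":1,"xyz":[-0.8,0,0.09],"turn":[0,0,0]},{"fingers":1,"xyz":[-0.8,0,0.09],"turn":[0,0,0]},{"fingers":1,"xyz":[-0.8,0,0.09],"turn":[0,0,0]},{"fingers":1,"xyz":[-0.8,0,0.09],"turn":[0,0,0]},{"fingers":1,"xyz":[-0.7,0,0.09],"turn":[0,0,0]},{"fingers":1,"xyz":[-0.4,0,0.05],"turn":[0,0,0]}]'
python3 -m pendant '[{"fingers":1,"xyz":[0,0,0],"turn":[0,0.4,0]},{"fingers":1,"xyz":[0,0,0],"turn":[0,0.8,0]},{"fingers":1,"xyz":[0,0,0],"turn":[0,0.8,0]},{"fingers":1,"xyz":[0,0,0],"turn":[0,0.8,0]},{"fingers":1,"xyz":[0,0,0],"turn":[0,0.8,0]},{"fingers":1,"xyz":[0,0,0],"turn":[0,0.8,0]},{"fingers":1,"xyz":[0,0,0],"turn":[0,0.4,0]},{"fingers":1,"xyz":[0,0,0],"turn":[0,0,0]}]'
python3 go.py 0.48 -0.031 0.26 3.5
python3 - <<'E'
from h import *
im=r.camera("wrist")[:,:,::-1]; cv2.imwrite("pics/w3.png",im)
im=r.camera("scene")[:,:,::-1]; crop(im,150,90,350,240,4,"pics/c4.png")
E
```

```text
clock: 9.8
tcp_pos: [0.4781, -0.0393, 0.2542]
tcp_rot: [-1.58, 0.008, -0.877]
wrist_force: [0.1, 0.1, -0.8]
grip_width: 0.0514
clock: 10.47
tcp_pos: [0.4705, -0.0345, 0.2507]
tcp_rot: [-1.595, 0.004, -1.474]
wrist_force: [-1.4, -0.8, -2.6]
grip_width: 0.0517
t10.47 tcp [ 0.4705 -0.0345  0.2507] yaw 5.6 tilt(down err) [-0.025  0.002 -1.   ] F [-1.4 -0.8 -2.6] w 0.0517 q [ 0.13  0.53 -0.24  2.01  0.19  0.65 -0.13]
shift units now-axes [-0.1  -0.38  0.38] goal-axes [-0.12 -0.37  0.39] turn units [ 0.2   0.3  -0.03]
```

View pics/w3.png

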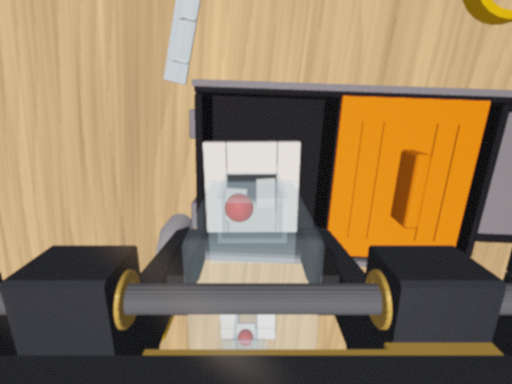

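View pics/c4.png

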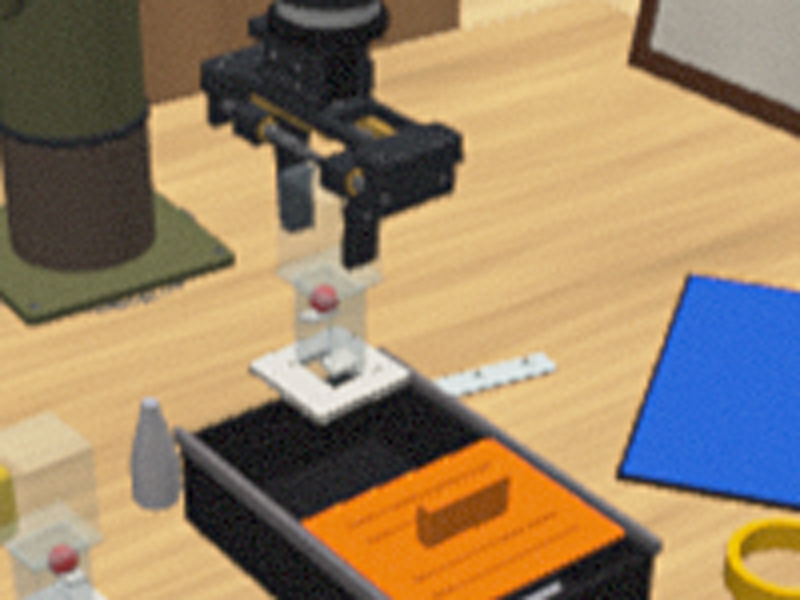

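```bash
cat > fk.py <<'E'
import numpy as np
from scipy.spatial.transform import Rotation as Ro
from scipy.optimize import least_squares
Y=lambda a:Ro.from_euler('y',a); Z=lambda a:Ro.from_euler('z',a)
def fk(q,p,full=False):
    h,L1,a1,L2,a2,d,f=p
    R=Z(q[0]); x=np.array([0,0,h]); 
    R=R*Y(q[1])*Z(q[2]); x=x+R.apply([a1,0,L1]); R=R*Y(q[3])*Z(q[4]); x=x+R.apply([a2,0,L2])
    R=R*Y(q[5])*Z(q[6]); x=x+R.apply([0,0,d])
    return (x,R) if full else x
D=[([.03379,.68998,-.1945,1.56633,.15731,.90252,-.21509],[.6244,0,.2629]),
([.07,.67,-.2,1.87,.21,.61,-.19],[.5492,-.0205,.2032]),([.06,.72,-.14,2.1,.27,.34,-.23],[.4749,-.0341,.141]),
([.04,.78,-.11,2.1,.28,.27,-.25],[.4867,-.0302,.1144]),([.06,.87,-.17,1.73,.24,.57,-.2],[.6068,-.0227,.1144]),
([.48,.77,-.41,1.51,.35,.93,.64],[.616,-.2133,.2409]),([.46,.9,-.36,1.61,.43,.7,.59],[.6074,-.2166,.1284]),
([.13,.53,-.24,2.01,.19,.65,-.13],[.4705,-.0345,.2507]),([.5,.74,-.42,1.52,.35,.95,.67],[.6036,-.2152,.2581])]
f=lambda p:np.concatenate([fk(q,p)-x for q,x in D])
s=least_squares(f,[.35,.42,0,.4,0,.25,0]); P=s.x
if __name__=="__main__":
    print(P.round(3),np.abs(s.fun).max()); print(fk(D[0][0],P,True)[1].as_matrix().round(2))
E
python3 fk.py
```

```text
[ 3.085 -0.088  0.603  0.22  -0.03   2.288  0.   ] 0.17306464448415362
[[-1.  0. -0.]
 [ 0.  1.  0.]
 [ 0.  0. -1.]]
```

```bash
python3 - <<'E'
import itertools, numpy as np
import fk
from scipy.optimize import least_squares
best=[]
for sg in itertools.product([1,-1],repeat=4):
    S=np.array([sg[0],1,sg[1],1,sg[2],1,sg[3]])
    f=lambda p:np.concatenate([fk.fk(np.array(q)*S,p)-x for q,x in fk.D])
    for a0 in (0.,.08,-.08):
        s=least_squares(f,[.35,.42,a0,.4,-a0,.2,0]); best.append((np.abs(s.fun).max(),sg,s.x.round(3)))
best.sort(key=lambda t:t[0])
for b in best[:5]: print(b)
E
```

```text
(np.float64(0.0241747537349619), (-1, -1, 1, -1), array([-0.059,  0.564, -0.034,  0.35 , -0.025, -0.075,  0.   ]))
(np.float64(0.02417475379846114), (-1, -1, 1, 1), array([-0.059,  0.564, -0.034,  0.35 , -0.025, -0.075,  0.   ]))
(np.float64(0.024174760824542313), (-1, -1, 1, 1), array([-0.059,  0.564, -0.034,  0.35 , -0.025, -0.075,  0.   ]))
(np.float64(0.02417476084497032), (-1, -1, 1, -1), array([-0.059,  0.564, -0.034,  0.35 , -0.025, -0.075,  0.   ]))
(np.float64(0.024174786895868078), (-1, -1, 1, 1), array([-0.059,  0.564, -0.034,  0.35 , -0.025, -0.075,  0.   ]))
```

```bash

python3 -m pendant '[{"fingers":1,"xyz":[-0.05,-0.1,0.1],"turn":[0,-0.4,0]},{"fingers":1,"xyz":[0,0,0],"turn":[0,-0.8,0]},{"fingers":1,"xyz":[0,0,0],"turn":[0,-1,0]},{"fingers":1,"xyz":[0,0,0],"turn":[0,-1,0]},{"fingers":1,"xyz":[0,0,0],"turn":[0,-1,0]},{"fingers":1,"xyz":[0,0,0],"turn":[0,-1,0]},{"fingers":1,"xyz":[0,0,0],"turn":[0,-1,0]},{"fingers":1,"xyz":[0,0,0],"turn":[0,-1,0]},{"fingers":1,"xyz":[0,0,0],"turn":[0,-1,0]},{"fingers":1,"xyz":[0,0,0],"turn":[0,-1,0]},{"fingers":1,"xyz":[0,0,0],"turn":[0,-1,0]},{"fingers":1,"xyz":[0,0,0],"turn":[0,-1,0]}]'
python3 go.py 0.482 -0.031 0.255 93.5
python3 -m pendant '[{"fingers":1,"xyz":[0,0,0],"turn":[0,-0.6,0]},{"fingers":1,"xyz":[0,0,0],"turn":[0,0,0]}]'
python3 go.py 0.482 -0.031 0.255 93.5
```

```text
clock: 11.57
tcp_pos: [0.4713, -0.0341, 0.2518]
tcp_rot: [-1.571, 0.027, -0.068]
wrist_force: [-0.3, -0.2, -1.8]
grip_width: 0.0519
t11.57 tcp [ 0.4713 -0.0341  0.2518] yaw 86.1 tilt(down err) [-0.027  0.002 -1.   ] F [-0.3 -0.2 -1.8] w 0.0519 q [ 0.4   0.59 -0.66  1.99  0.51  0.76  0.93]
shift units now-axes [ 0.41 -0.14  0.15] goal-axes [ 0.43 -0.13  0.1 ] turn units [-0.01 -1.08 -0.22]
clock: 11.73
tcp_pos: [0.471, -0.0348, 0.2514]
tcp_rot: [-1.568, 0.027, 0.014]
wrist_force: [0.1, 0.2, -2.0]
grip_width: 0.052
t11.73 tcp [ 0.471  -0.0348  0.2514] yaw 90.8 tilt(down err) [-0.027  0.002 -1.   ] F [ 0.1  0.2 -2. ] w 0.0520 q [ 0.41  0.59 -0.69  1.99  0.52  0.77  1.  ]
shift units now-axes [ 0.44 -0.15  0.14] goal-axes [ 0.45 -0.14  0.12] turn units [-0.03 -0.4  -0.22]
```

```bash

python3 -m pendant '[{"fingers":1,"xyz":[0.2,0,0],"turn":[0,-0.2,-0.1]},{"fingers":1,"xyz":[0.2,0,0],"turn":[0,-0.1,-0.1]},{"fingers":1,"xyz":[0,0,0],"turn":[0,0,0]}]'
python3 go.py 0.482 -0.031 0.255 93.5
python3 -m pendant '[{"fingers":1,"xyz":[0,0.02,0.38],"turn":[-1,0,0]},{"fingers":1,"xyz":[0,0.02,0.38],"turn":[-1,0,0]},{"fingers":1,"xyz":[0,0.02,0.38],"turn":[-1,0,0]},{"fingers":1,"xyz":[0,0.02,0.38],"turn":[-1,0,0]},{"fingers":1,"xyz":[0,0.02,0.38],"turn":[-1,0,0]},{"fingers":1,"xyz":[0,0.02,0.3],"turn":[-0.8,0,0]},{"fingers":1,"xyz":[0,0,0],"turn":[0,0,0]},{"fingers":1,"xyz":[0,0,0],"turn":[0,0,0]},{"fingers":1,"xyz":[0,0,0],"turn":[0,0,0]}]'
python3 go.py 0.482 -0.031 0.255 93.5
python3 - <<'E'
from h import *
im=r.camera("wrist")[:,:,::-1]; cv2.imwrite("pics/w4.png",im)
im=r.camera("scene")[:,:,::-1]; crop(im,150,90,350,240,4,"pics/c5.png")
E
```

```text
clock: 11.98
tcp_pos: [0.4818, -0.0351, 0.2509]
tcp_rot: [-1.567, 0.001, 0.049]
wrist_force: [-0.2, 0.0, -2.3]
grip_width: 0.0519
t11.98 tcp [ 0.4818 -0.0351  0.2509] yaw 92.8 tilt(down err) [-0.001  0.003 -1.   ] F [-0.2  0.  -2.3] w 0.0519 q [ 0.42  0.6  -0.69  1.98  0.54  0.75  1.02]
shift units now-axes [ 0.02 -0.16  0.16] goal-axes [ 0.02 -0.16  0.16] turn units [-0.03 -0.1  -0.01]
clock: 12.73
tcp_pos: [0.4855, 0.0104, 0.2318]
tcp_rot: [-2.279, -0.018, 0.022]
wrist_force: [0.2, -1.0, -1.0]
grip_width: 0.0518
t12.73 tcp [0.4855 0.0104 0.2318] yaw 90.4 tilt(down err) [ 0.028 -0.65  -0.76 ] F [ 0.2 -1.  -1. ] w 0.0518 q [-0.3   0.73 -0.32  1.97  0.91  1.14  0.31]
shift units now-axes [-0.16  0.37 -1.86] goal-axes [-0.24 -0.93 -1.64] turn units [ 5.9  -0.37  0.03]
```

View pics/w4.png

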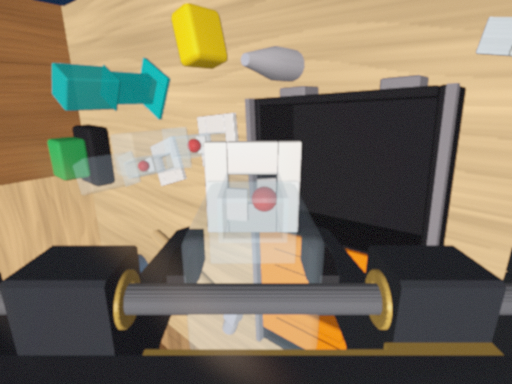

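View pics/c5.png

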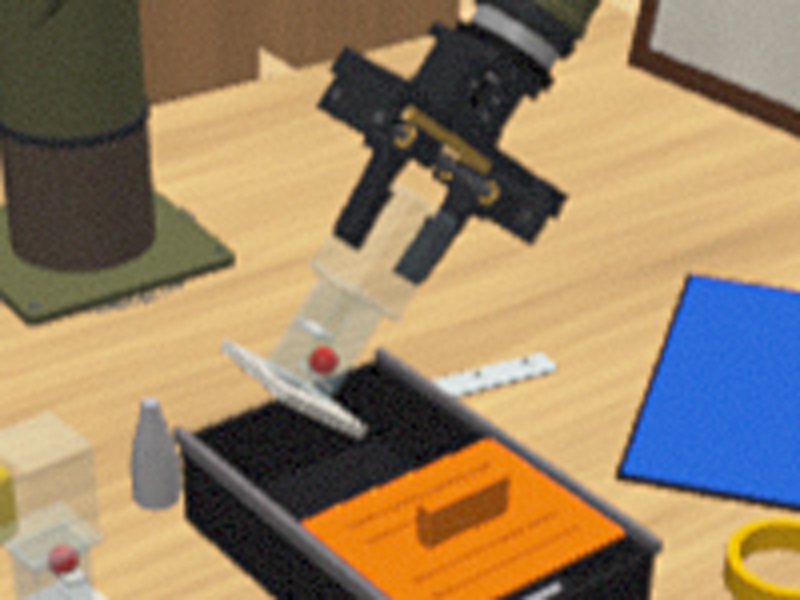

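The ball fell to the lower rib on the first tilt (wrist image 264,200, now on the +x side). Now I'll swing the other way.

```bash

python3 -m pendant '[{"fingers":1,"xyz":[0,0.02,-0.38],"turn":[1,0,0]},{"fingers":1,"xyz":[0,0.02,-0.38],"turn":[1,0,0]},{"fingers":1,"xyz":[0,0.02,-0.38],"turn":[1,0,0]},{"fingers":1,"xyz":[0,0.02,-0.38],"turn":[1,0,0]},{"fingers":1,"xyz":[0,0.02,-0.38],"turn":[1,0,0]},{"fingers":1,"xyz":[0,0.02,-0.38],"turn":[1,0,0]},{"fingers":1,"xyz":[0,0.02,-0.38],"turn":[1,0,0]},{"fingers":1,"xyz":[0,0.02,-0.38],"turn":[1,0,0]},{"fingers":1,"xyz":[0,0.02,-0.38],"turn":[1,0,0]},{"fingers":1,"xyz":[0,0.02,-0.38],"turn":[1,0,0]},{"fingers":1,"xyz":[0,0.02,-0.38],"turn":[1,0,0]},{"fingers":1,"xyz":[0,0.02,-0.3],"turn":[0.8,0,0]}]'
python3 -m pendant '[{"fingers":1,"xyz":[0,0,0],"turn":[0,0,0]},{"fingers":1,"xyz":[0,0,0],"turn":[0,0,0]},{"fingers":1,"xyz":[0,0,0],"turn":[0,0,0]},{"fingers":1,"xyz":[0,0,0],"turn":[0,0,0]}]'
python3 go.py 0.482 -0.031 0.255 93.5
python3 - <<'E'
from h import *
im=r.camera("wrist")[:,:,::-1]; cv2.imwrite("pics/w5.png",im)
im=r.camera("scene")[:,:,::-1]; crop(im,150,90,350,240,4,"pics/c6.png")
E
```

```text
clock: 13.83
tcp_pos: [0.4859, -0.1225, 0.2465]
tcp_rot: [-0.835, -0.058, -0.012]
wrist_force: [0.5, -0.7, -2.2]
grip_width: 0.0516
clock: 14.17
tcp_pos: [0.4812, -0.1352, 0.2416]
tcp_rot: [-0.842, -0.05, -0.033]
wrist_force: [-0.0, 0.7, -0.3]
grip_width: 0.052
t14.17 tcp [ 0.4812 -0.1352  0.2416] yaw 90.6 tilt(down err) [ 0.059  0.664 -0.745] F [-0.   0.7 -0.3] w 0.0520 q [ 1.11  0.99 -1.1   1.79  0.16  0.89  1.68]
shift units now-axes [-0.08  2.37  3.47] goal-axes [ 0.28 -0.54  4.16] turn units [-6.04 -0.6   0.68]
```

View pics/w5.png

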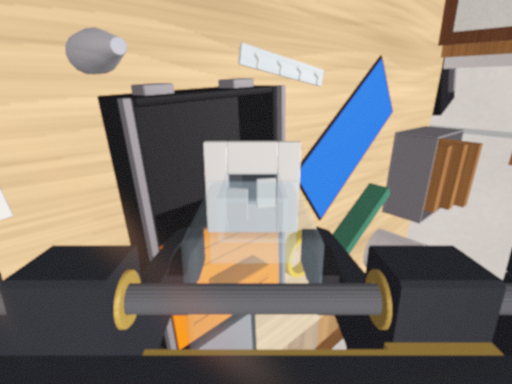

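View pics/c6.png

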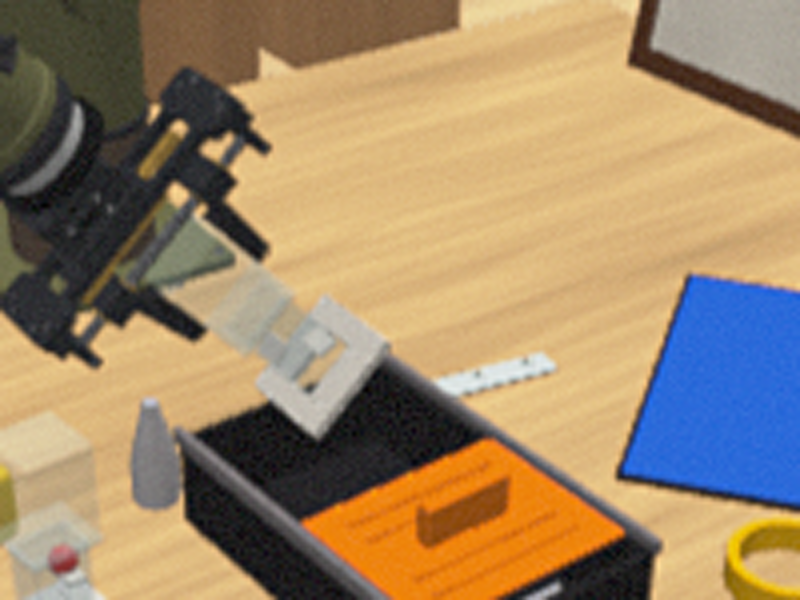

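The ball has left the bottle. I'm going upright, then checking the compartment and the mat.

```bash
cat > mat.py <<'E'
from h import *
import sys
im=r.camera("scene")[:,:,::-1].copy(); cv2.imwrite("pics/%s.png"%sys.argv[1],im)
h=cv2.cvtColor(im,cv2.COLOR_BGR2HSV)
m=cv2.inRange(h,(100,150,60),(125,255,255)); m[:,:240]=0
c,_=cv2.findContours(m,cv2.RETR_EXTERNAL,cv2.CHAIN_APPROX_NONE)
pts=np.concatenate([x for x in c if cv2.contourArea(x)>60])[:,0]
w=np.array([onz("scene",p,.006)[:2] for p in pts],np.float32)
print('mat',[np.round(v,3) for v in cv2.minAreaRect(w)])
print(cv2.boxPoints(cv2.minAreaRect(w)).round(3).tolist())
m=cv2.inRange(h,(0,130,70),(6,255,255))|cv2.inRange(h,(172,130,70),(180,255,255))
n,l,st,ce=cv2.connectedComponentsWithStats(m)
for i in range(1,n):
    if st[i,4]>8: print('red',ce[i].round(1),st[i,4],onz("scene",ce[i],.018).round(3))
E
python3 -m pendant '[{"fingers":1,"xyz":[0,0,0.6],"turn":[-1,0,0]},{"fingers":1,"xyz":[0,0,0.6],"turn":[-1,0,0]},{"fingers":1,"xyz":[0,0,0.6],"turn":[-1,0,0]},{"fingers":1,"xyz":[0,-0.2,0.6],"turn":[-1,0,0]},{"fingers":1,"xyz":[0,-0.3,0.6],"turn":[-1,0,0]},{"fingers":1,"xyz":[0,-0.3,0.6],"turn":[-0.9,0,0]},{"fingers":1,"xyz":[0,0,0],"turn":[0,0,0]}]'
python3 go.py 0.482 -0.031 0.255 93.5
python3 mat.py s7; python3 -c "
from h import *
crop(cv2.imread('pics/s7.png'),150,90,350,240,4,'pics/c7.png')"
```

```text
clock: 14.85
tcp_pos: [0.483, -0.041, 0.3026]
tcp_rot: [-1.567, -0.065, -0.013]
wrist_force: [1.0, 1.7, -1.0]
grip_width: 0.0516
t14.85 tcp [ 0.483  -0.041   0.3026] yaw 89.3 tilt(down err) [ 0.065  0.003 -0.998] F [ 1.   1.7 -1. ] w 0.0516 q [ 0.45  0.49 -0.7   1.96  0.46  0.77  1.05]
shift units now-axes [-0.17  1.9   0.39] goal-axes [-0.02  1.9   0.4 ] turn units [-0.01 -0.62  0.54]
mat [array([0.505, 0.343]), array([0.142, 0.321]), np.float64(38.658)]
[[0.3490000069141388, 0.42500001192092896], [0.550000011920929, 0.17399999499320984], [0.6600000262260437, 0.2619999945163727], [0.45899999141693115, 0.5130000114440918]]
red [165.8 231. ] 10 [ 0.434 -0.227  0.018]
red [ 89.5 356.8] 95 [ 0.719 -0.533  0.018]
```

View pics/c7.png

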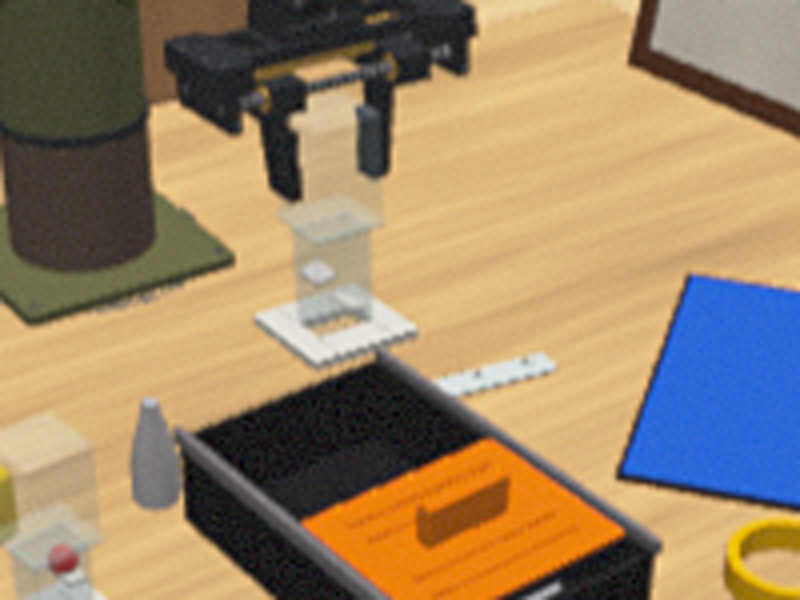

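```bash
python3 - <<'E'
from h import *
a=r.camera("side")[:,:,::-1]; b=r.camera("wrist")[:,:,::-1]
crop(a,200,90,360,250,4,'pics/a8.png'); cv2.imwrite('pics/b8.png',b)
E
```

```text
(no output)
```

View pics/a8.png

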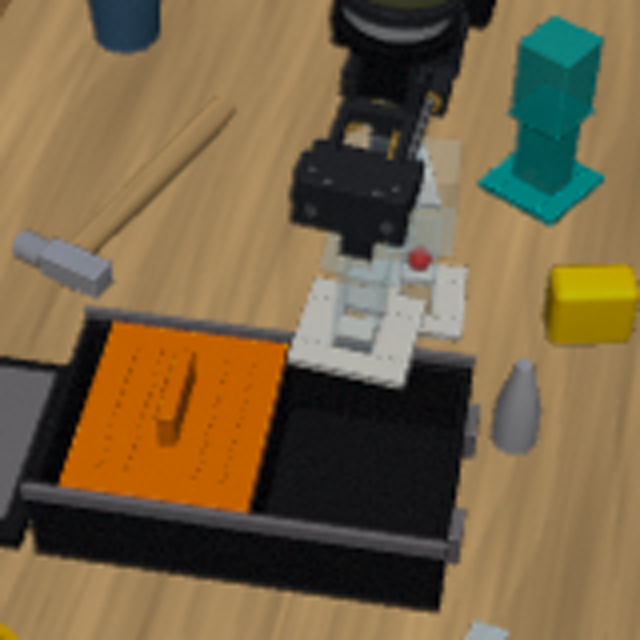

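View pics/b8.png

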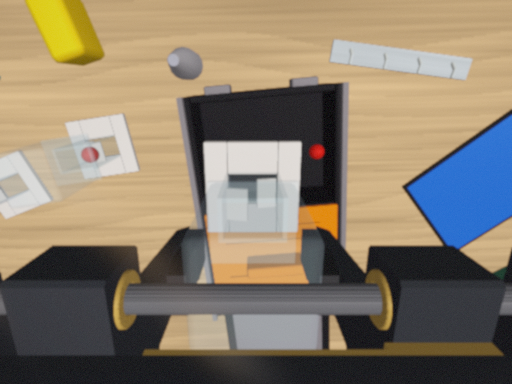

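The ball lies in the compartment at wrist (317,152). Next I carry bottle C to the far mat slot, S3 (0.4425,0.421).

```bash

python3 -m pendant '[{"fingers":1,"xyz":[0,0,0.4],"turn":[0,0,0.2]},{"fingers":1,"xyz":[0,0,0.9],"turn":[0,0,0.2]},{"fingers":1,"xyz":[0,0,0.9],"turn":[0,0,0]},{"fingers":1,"xyz":[0,0,0.9],"turn":[0,0,0]},{"fingers":1,"xyz":[0,0,0.9],"turn":[0,0,0]},{"fingers":1,"xyz":[0,0,0.9],"turn":[0,0,0]},{"fingers":1,"xyz":[0,0,0.9],"turn":[0,0,0]},{"fingers":1,"xyz":[0,0,0.9],"turn":[0,0,0]},{"fingers":1,"xyz":[0,0,0.9],"turn":[0,0,0]},{"fingers":1,"xyz":[0,0,0.9],"turn":[0,0,0]},{"fingers":1,"xyz":[0,0,0.9],"turn":[0,0,0]},{"fingers":1,"xyz":[0,0,0.7],"turn":[0,0,0]}]'
python3 go.py 0.4425 0.421 0.23 38.7
```

```text
clock: 16.0
tcp_pos: [0.4931, 0.1728, 0.2875]
tcp_rot: [-1.568, 0.028, -0.097]
wrist_force: [0.1, 0.2, -1.4]
grip_width: 0.0517
t16.00 tcp [0.4931 0.1728 0.2875] yaw 84.4 tilt(down err) [-0.027  0.006 -1.   ] F [ 0.1  0.2 -1.4] w 0.0517 q [-0.02  0.59 -0.65  1.81  0.42  0.91  0.62]
shift units now-axes [-2.91  2.41  9.68] goal-axes [-9.01  2.3   4.63] turn units [ 0.07  6.65 -0.23]
```

```bash

python3 -m pendant '[{"fingers":1,"xyz":[-0.1,0.1,0.4],"turn":[0,0,-0.1]},{"fingers":1,"xyz":[-0.3,0.1,0.9],"turn":[0,0,-0.1]},{"fingers":1,"xyz":[-0.3,0,0.9],"turn":[0,0,0]},{"fingers":1,"xyz":[-0.3,0,0.9],"turn":[0,0,0]},{"fingers":1,"xyz":[-0.3,0,0.9],"turn":[0,0,0]},{"fingers":1,"xyz":[-0.3,0,0.9],"turn":[0,0,0]},{"fingers":1,"xyz":[-0.3,0,0.9],"turn":[0,0,0]},{"fingers":1,"xyz":[-0.3,0,0.9],"turn":[0,0,0]},{"fingers":1,"xyz":[-0.3,0,0.9],"turn":[0,0,0]},{"fingers":1,"xyz":[-0.3,0,0.9],"turn":[0,0,0]},{"fingers":1,"xyz":[-0.2,0,0.5],"turn":[0,0,0]},{"fingers":1,"xyz":[0,0,0],"turn":[0,0,0]}]'
python3 -m pendant '[{"fingers":1,"xyz":[0,0,0],"turn":[0,0.5,0]},{"fingers":1,"xyz":[0,0.1,0],"turn":[0,1,0]},{"fingers":1,"xyz":[0,0.1,0],"turn":[0,1,0]},{"fingers":1,"xyz":[0,0.1,0],"turn":[0,1,0]},{"fingers":1,"xyz":[0,0.1,0],"turn":[0,1,0]},{"fingers":1,"xyz":[0,0.1,0],"turn":[0,1,0]},{"fingers":1,"xyz":[0,0.1,0],"turn":[0,0.8,0]},{"fingers":1,"xyz":[0,0,0],"turn":[0,0,0]},{"fingers":1,"xyz":[0,0,0],"turn":[0,0,0]}]'
python3 go.py 0.4425 0.421 0.18 38.7
```

```text
clock: 17.0
tcp_pos: [0.4561, 0.3843, 0.2686]
tcp_rot: [-1.576, 0.037, -0.154]
wrist_force: [-0.6, 0.5, -0.8]
grip_width: 0.0518
clock: 17.75
tcp_pos: [0.4664, 0.3576, 0.2464]
tcp_rot: [-1.619, 0.015, -0.96]
wrist_force: [0.6, -0.1, -2.7]
grip_width: 0.0519
t17.75 tcp [0.4664 0.3576 0.2464] yaw 35.0 tilt(down err) [-0.048 -0.015 -0.999] F [ 0.6 -0.1 -2.7] w 0.0519 q [-0.52  0.69 -0.35  1.65  0.26  0.89 -0.36]
shift units now-axes [-2.58  2.66  0.8 ] goal-axes [-2.58  2.65  0.84] turn units [ 0.4  -0.54 -0.14]
```

```bash

python3 -m pendant '[{"fingers":1,"xyz":[-0.5,0.1,0.15],"turn":[0.1,-0.1,-0.05]},{"fingers":1,"xyz":[-0.5,0.2,0.15],"turn":[0.1,-0.1,0]},{"fingers":1,"xyz":[-0.5,0.3,0.15],"turn":[0,-0.1,0]},{"fingers":1,"xyz":[-0.5,0.4,0.15],"turn":[0,0,0]},{"fingers":1,"xyz":[-0.4,0.4,0.1],"turn":[0,0,0]},{"fingers":1,"xyz":[0,0.3,0],"turn":[0,0,0]},{"fingers":1,"xyz":[0,0,0],"turn":[0,0,0]},{"fingers":1,"xyz":[0,0,0],"turn":[0,0,0]}]'
python3 go.py 0.4425 0.421 0.15 38.7
```

```text
clock: 18.42
tcp_pos: [0.4399, 0.4218, 0.1977]
tcp_rot: [-1.596, 0.013, -0.911]
wrist_force: [-0.1, -0.3, -1.4]
grip_width: 0.0518
t18.42 tcp [0.4399 0.4218 0.1977] yaw 37.8 tilt(down err) [-0.028 -0.005 -1.   ] F [-0.1 -0.3 -1.4] w 0.0518 q [-0.65  0.77 -0.33  1.65  0.3   0.79 -0.45]
shift units now-axes [0.12 1.9  0.11] goal-axes [0.09 1.91 0.06] turn units [ 0.21 -0.13 -0.11]
```

```bash

python3 -m pendant '[{"fingers":1,"xyz":[0,0.3,0],"turn":[0.1,-0.1,-0.05]},{"fingers":1,"xyz":[0,0.4,0],"turn":[0.03,0,0]},{"fingers":1,"xyz":[0,0.4,0],"turn":[0,0,0]},{"fingers":1,"xyz":[0,0.3,0],"turn":[0,0,0]},{"fingers":1,"xyz":[0,0.15,0],"turn":[0,0,0]},{"fingers":1,"xyz":[0,0,0],"turn":[0,0,0]},{"fingers":1,"xyz":[0,0,0],"turn":[0,0,0]}]'
python3 go.py 0.4425 0.421 0.138 38.7
python3 - <<'E'
from h import *
a=r.camera("side")[:,:,::-1];crop(a,180,220,340,384,4,'pics/a9.png')
a=r.camera("scene")[:,:,::-1];crop(a,260,90,400,230,4,'pics/b9.png')
E
```

```text
clock: 19.0
tcp_pos: [0.4417, 0.4197, 0.1569]
tcp_rot: [-1.579, 0.004, -0.902]
wrist_force: [-0.0, -0.3, -0.8]
grip_width: 0.0518
t19.00 tcp [0.4417 0.4197 0.1569] yaw 38.3 tilt(down err) [-0.009 -0.002 -1.   ] F [-0.  -0.3 -0.8] w 0.0518 q [-0.66  0.82 -0.3   1.7   0.34  0.69 -0.47]
shift units now-axes [-0.02  0.76  0.06] goal-axes [-0.02  0.76  0.06] turn units [ 0.07 -0.05 -0.04]
```

View pics/b9.png

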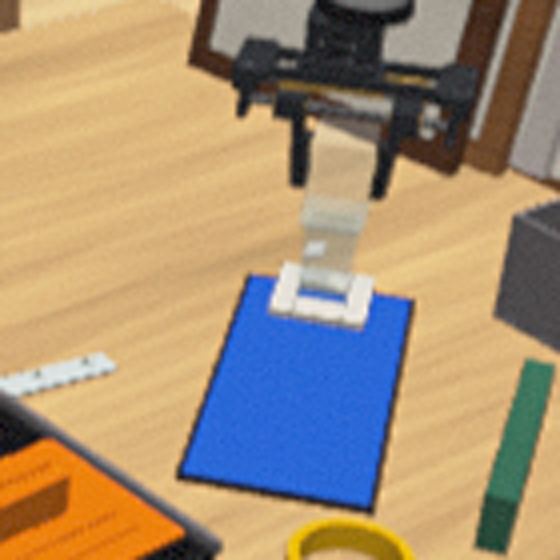

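The bottle hovers just above the far end of the mat. I'm lowering it gently.

```bash

python3 -m pendant '[{"fingers":1,"xyz":[0,0.15,0],"turn":[0.03,0,0]},{"fingers":1,"xyz":[0,0.15,0],"turn":[0,0,0]},{"fingers":1,"xyz":[0,0.15,0],"turn":[0,0,0]},{"fingers":1,"xyz":[0,0.05,0],"turn":[0,0,0]}]'
python3 go.py 0.4425 0.421 0.138 38.7
```

```text
clock: 19.43
tcp_pos: [0.4425, 0.4207, 0.1452]
tcp_rot: [-1.571, 0.005, -0.902]
wrist_force: [-0.2, 0.1, -1.1]
grip_width: 0.052
t19.43 tcp [0.4425 0.4207 0.1452] yaw 38.3 tilt(down err) [-0.003  0.004 -1.   ] F [-0.2  0.1 -1.1] w 0.0520 q [-0.67  0.83 -0.29  1.71  0.35  0.65 -0.48]
shift units now-axes [-0.01  0.29  0.01] goal-axes [-0.01  0.29  0.01] turn units [ 0.   -0.06 -0.04]
```

```bash

python3 -m pendant '[{"fingers":1,"xyz":[0,0.1,0],"turn":[0,0,0]},{"fingers":1,"xyz":[0,0.1,0],"turn":[0,0,0]},{"fingers":1,"xyz":[0,0,0],"turn":[0,0,0]}]'
python3 -m pendant '[{"fingers":1,"xyz":[0,0.06,0],"turn":[0,0,0]},{"fingers":1,"xyz":[0,0,0],"turn":[0,0,0]}]'
```

```text
clock: 19.68
tcp_pos: [0.4423, 0.4207, 0.1393]
tcp_rot: [-1.572, 0.005, -0.902]
wrist_force: [0.2, -0.3, -1.8]
grip_width: 0.0521
clock: 19.85
tcp_pos: [0.4423, 0.4212, 0.1382]
tcp_rot: [-1.571, 0.005, -0.902]
wrist_force: [-0.5, -0.1, -1.1]
grip_width: 0.0518
```

```bash

python3 -m pendant '[{"fingers":1,"xyz":[0,0.06,0],"turn":[0,0,0]},{"fingers":1,"xyz":[0,0.06,0],"turn":[0,0,0]}]'
python3 -m pendant '[{"fingers":1,"xyz":[0,0.06,0],"turn":[0,0,0]},{"fingers":1,"xyz":[0,0,0],"turn":[0,0,0]}]'
```

```text
clock: 20.02
tcp_pos: [0.4418, 0.4219, 0.1378]
tcp_rot: [-1.57, 0.006, -0.902]
wrist_force: [-3.2, -3.5, 11.6]
grip_width: 0.0519
clock: 20.18
tcp_pos: [0.4418, 0.4219, 0.1384]
tcp_rot: [-1.569, 0.005, -0.902]
wrist_force: [0.4, -0.1, -1.9]
grip_width: 0.0518
```

Contact came at TCP z = 0.138. Releasing.

```bash

python3 -m pendant '[{"fingers":0.35,"xyz":[0,0,0],"turn":[0,0,0]},{"fingers":0.3,"xyz":[0,0,0],"turn":[0,0,0]},{"fingers":0,"xyz":[0,0,0],"turn":[0,0,0]},{"fingers":0,"xyz":[0,0,0],"turn":[0,0,0]},{"fingers":0,"xyz":[0,0,0],"turn":[0,0,0]},{"fingers":0,"xyz":[0,-0.3,0],"turn":[0,0,0]},{"fingers":0,"xyz":[0,-0.7,0],"turn":[0,0,0]},{"fingers":0,"xyz":[0,-1,0],"turn":[0,0,0]},{"fingers":0,"xyz":[0,-1,0],"turn":[0,0,0]},{"fingers":0,"xyz":[0,-1,0],"turn":[0,0,0]},{"fingers":0,"xyz":[0,-0.3,0],"turn":[0,0,0]}]'
python3 go.py 0.4756 -0.252 0.24 98.6; python3 mat.py s10; python3 meas.py
```

```text
clock: 21.1
tcp_pos: [0.4411, 0.4208, 0.249]
tcp_rot: [-1.574, 0.005, -0.901]
wrist_force: [0.4, 0.6, -0.2]
grip_width: 0.0882
t21.10 tcp [0.4411 0.4208 0.249 ] yaw 38.4 tilt(down err) [-0.006  0.002 -1.   ] F [ 0.4  0.6 -0.2] w 0.0882 q [-0.64  0.7  -0.35  1.62  0.28  0.87 -0.43]
shift units now-axes [ 21.95   0.31 -15.63] goal-axes [ -2.66   0.36 -26.81] turn units [ 0.   -8.76 -0.05]
mat [array([0.505, 0.343]), array([0.142, 0.321]), np.float64(38.658)]
[[0.3490000069141388, 0.42500001192092896], [0.550000011920929, 0.17399999499320984], [0.6600000262260437, 0.2619999945163727], [0.46000000834465027, 0.5130000114440918]]
red [166.2 230.8] 12 [ 0.434 -0.226  0.018]
red [ 89.5 356.6] 98 [ 0.719 -0.533  0.018]
A [ 0.5313 -0.3953  0.004 ] [0.079 0.078] [ 19.7 109.5] ball [ 0.5251 -0.3867  0.0568] [ 0.529  -0.3869  0.059 ] off [-2.3  8.4]
B [ 0.4756 -0.2519  0.004 ] [0.079 0.079] [ 7.4 99.9] ball [ 0.4739 -0.2438  0.0563] [ 0.4798 -0.2444  0.059 ] off [4.1 7.4]
C [ 0.604  -0.2157  0.004 ] [0.079 0.08 ] [ 40.1 129.6] ball [ 0.5937 -0.2222  0.0566] [ 0.5981 -0.2229  0.059 ] off [-5.8 -7.2]
```

View pics/s10.png

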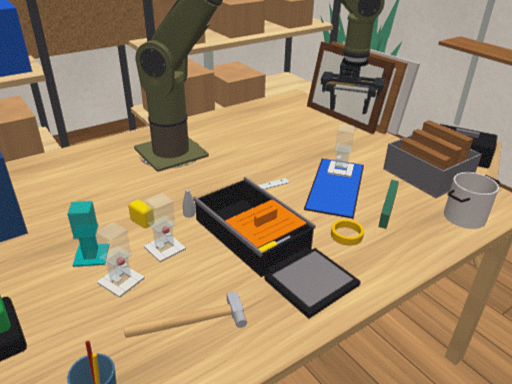

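Bottle C stands at the mat's far end (344,168). Bottle B is next (scene 165,240: clear, white collar, red ball).

```bash

python3 -m pendant '[{"fingers":0,"xyz":[0,0,0],"turn":[0,-0.6,0]},{"fingers":0,"xyz":[0,0,0],"turn":[0,-1,0]},{"fingers":0,"xyz":[0,0,0],"turn":[0,-1,0]},{"fingers":0,"xyz":[0,0,0],"turn":[0,-1,0]},{"fingers":0,"xyz":[0,0,0],"turn":[0,-1,0]},{"fingers":0,"xyz":[0,0,0],"turn":[0,-1,0]},{"fingers":0,"xyz":[0,0,0],"turn":[0,-1,0]},{"fingers":0,"xyz":[0,0,0],"turn":[0,-1,0]},{"fingers":0,"xyz":[0,0,0],"turn":[0,-1,0]},{"fingers":0,"xyz":[0,0,0],"turn":[0,-0.3,0]}]'
python3 go.py 0.4756 -0.252 0.24 98.6
python3 -m pendant '[{"fingers":0,"xyz":[0,0,-0.5],"turn":[0,0,0]},{"fingers":0,"xyz":[-0.1,0,-1],"turn":[0,0,0]},{"fingers":0,"xyz":[-0.1,0,-1],"turn":[0,0,0]},{"fingers":0,"xyz":[-0.1,0,-1],"turn":[0,0,0]},{"fingers":0,"xyz":[-0.1,0,-1],"turn":[0,0,0]},{"fingers":0,"xyz":[-0.1,0,-1],"turn":[0,0,0]},{"fingers":0,"xyz":[-0.1,0,-1],"turn":[0,0,0]},{"fingers":0,"xyz":[-0.1,0,-1],"turn":[0,0,0]},{"fingers":0,"xyz":[-0.1,0,-1],"turn":[0,0,0]},{"fingers":0,"xyz":[-0.1,0,-1],"turn":[0,0,0]},{"fingers":0,"xyz":[-0.1,0,-1],"turn":[0,0,0]},{"fingers":0,"xyz":[-0.1,0,-1],"turn":[0,0,0]}]'
python3 go.py 0.4756 -0.252 0.24 98.6
```

```text
clock: 21.98
tcp_pos: [0.4385, 0.4166, 0.24]
tcp_rot: [-1.576, 0.014, 0.213]
wrist_force: [0.6, -0.7, -0.4]
grip_width: 0.0885
t21.98 tcp [0.4385 0.4166 0.24  ] yaw 102.2 tilt(down err) [-0.012 -0.008 -1.   ] F [ 0.6 -0.7 -0.4] w 0.0885 q [-0.48  0.76 -0.65  1.63  0.53  0.95  0.46]
shift units now-axes [ -4.2    0.19 -26.45] goal-axes [ -2.53  -0.   -26.67] turn units [ 0.05  0.52 -0.11]
clock: 22.98
tcp_pos: [0.4652, 0.1086, 0.2317]
tcp_rot: [-1.581, 0.033, 0.202]
wrist_force: [0.6, -1.2, -0.2]
grip_width: 0.0882
t22.98 tcp [0.4652 0.1086 0.2317] yaw 101.6 tilt(down err) [-0.03  -0.017 -0.999] F [ 0.6 -1.2 -0.2] w 0.0882 q [ 0.1   0.64 -0.69  1.99  0.58  0.76  0.83]
shift units now-axes [ -2.5   -0.11 -14.22] goal-axes [ -1.75  -0.33 -14.33] turn units [ 0.09  0.44 -0.27]
```

```bash

python3 -m pendant '[{"fingers":0,"xyz":[-0.15,0,-1],"turn":[0.05,0.2,-0.1]},{"fingers":0,"xyz":[-0.15,0,-1],"turn":[0,0.1,-0.1]},{"fingers":0,"xyz":[-0.15,0,-1],"turn":[0,0.1,0]},{"fingers":0,"xyz":[-0.15,0,-1],"turn":[0,0,0]},{"fingers":0,"xyz":[-0.15,0,-1],"turn":[0,0,0]},{"fingers":0,"xyz":[-0.15,0,-1],"turn":[0,0,0]},{"fingers":0,"xyz":[-0.15,0,-1],"turn":[0,0,0]},{"fingers":0,"xyz":[-0.15,0,-1],"turn":[0,0,0]},{"fingers":0,"xyz":[-0.15,0,-1],"turn":[0,0,0]},{"fingers":0,"xyz":[-0.15,0,-1],"turn":[0,0,0]},{"fingers":0,"xyz":[-0.1,0,-1],"turn":[0,0,0]},{"fingers":0,"xyz":[0,0,-0.8],"turn":[0,0,0]}]'
python3 -m pendant '[{"fingers":0,"xyz":[0,0,-0.5],"turn":[0,0,0]},{"fingers":0,"xyz":[0,0,0],"turn":[0,0,0]},{"fingers":0,"xyz":[0,0,0],"turn":[0,0,0]}]'
python3 go.py 0.4756 -0.252 0.24 98.6
python3 - <<'E'
from h import *
im=r.camera("wrist")[:,:,::-1]; cv2.imwrite("pics/w11.png",im)
print(proj("wrist",(0.4756,-0.252,0.158)))
E
```

```text
clock: 23.98
tcp_pos: [0.453, -0.2176, 0.2272]
tcp_rot: [-1.579, 0.028, 0.121]
wrist_force: [1.0, -0.2, 0.3]
grip_width: 0.088
clock: 24.23
tcp_pos: [0.4497, -0.2379, 0.2247]
tcp_rot: [-1.58, 0.033, 0.105]
wrist_force: [0.4, 0.0, 0.1]
grip_width: 0.0881
t24.23 tcp [ 0.4497 -0.2379  0.2247] yaw 96.0 tilt(down err) [-0.032 -0.012 -0.999] F [0.4 0.  0.1] w 0.0881 q [ 0.8   0.68 -0.69  1.92  0.62  0.8   1.43]
shift units now-axes [ 0.95 -0.64 -0.67] goal-axes [ 0.94 -0.61 -0.71] turn units [ 0.07 -0.38 -0.28]
[228.85360856 252.60621059]
```

View pics/w11.png

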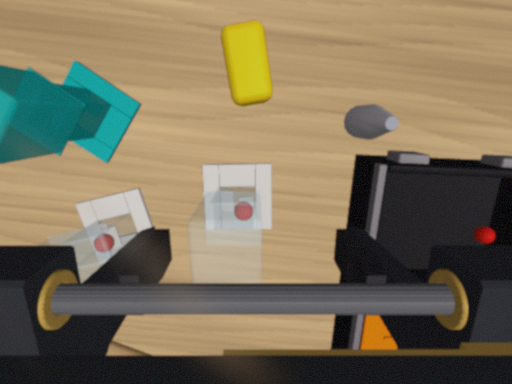

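Bottle B's top is centred at about (227,250) against a predicted (229,253). It is square to the jaws, and the ball is on the tool's +z side. Going down.

```bash

python3 -m pendant '[{"fingers":0,"xyz":[0.25,0,-0.2],"turn":[0.05,-0.15,-0.1]},{"fingers":0,"xyz":[0.3,0,-0.2],"turn":[0,0,-0.1]},{"fingers":0,"xyz":[0.2,0,-0.15],"turn":[0,0,0]},{"fingers":0,"xyz":[0.1,0.1,0],"turn":[0,0,0]},{"fingers":0,"xyz":[0,0,0],"turn":[0,0,0]}]'
python3 go.py 0.4756 -0.253 0.132 98
```

```text
clock: 24.7
tcp_pos: [0.4729, -0.2441, 0.2214]
tcp_rot: [-1.571, 0.01, 0.13]
wrist_force: [0.3, -0.7, -0.3]
grip_width: 0.0881
t24.70 tcp [ 0.4729 -0.2441  0.2214] yaw 97.4 tilt(down err) [-0.01  -0.001 -1.   ] F [ 0.3 -0.7 -0.3] w 0.0881 q [ 0.8   0.71 -0.7   1.87  0.62  0.81  1.47]
shift units now-axes [ 0.1   3.57 -0.36] goal-axes [ 0.06  3.57 -0.37] turn units [ 0.   -0.08 -0.09]
```

```bash

python3 -m pendant '[{"fingers":0,"xyz":[0.05,0.2,-0.2],"turn":[0,-0.05,-0.05]},{"fingers":0,"xyz":[0,0.7,-0.15],"turn":[0,0,0]},{"fingers":0,"xyz":[0,0.7,0],"turn":[0,0,0]},{"fingers":0,"xyz":[0,0.7,0],"turn":[0,0,0]},{"fingers":0,"xyz":[0,0.6,0],"turn":[0,0,0]},{"fingers":0,"xyz":[0,0.4,0],"turn":[0,0,0]},{"fingers":0,"xyz":[0,0.1,0],"turn":[0,0,0]},{"fingers":0,"xyz":[0,0,0],"turn":[0,0,0]}]'
python3 go.py 0.4756 -0.253 0.132 98
```

```text
clock: 25.37
tcp_pos: [0.4766, -0.2515, 0.1317]
tcp_rot: [-1.571, 0.002, 0.141]
wrist_force: [0.3, 0.3, 0.2]
grip_width: 0.0882
t25.37 tcp [ 0.4766 -0.2515  0.1317] yaw 98.1 tilt(down err) [-0.002 -0.001 -1.   ] F [0.3 0.3 0.2] w 0.0882 q [ 0.74  0.84 -0.58  1.92  0.78  0.62  1.36]
shift units now-axes [-0.05 -0.01 -0.05] goal-axes [-0.05 -0.01 -0.05] turn units [ 0.    0.01 -0.01]
```

```bash

python3 -m pendant '[{"fingers":0.2,"xyz":[-0.02,0,-0.02],"turn":[0,0,0]},{"fingers":1,"xyz":[0,0,0],"turn":[0,0,0]},{"fingers":1,"xyz":[0,0,0],"turn":[0,0,0]},{"fingers":1,"xyz":[0,0,0],"turn":[0,0,0]},{"fingers":1,"xyz":[0,0,0],"turn":[0,0,0]},{"fingers":1,"xyz":[0,0,0],"turn":[0,0,0]},{"fingers":1,"xyz":[0,0,0],"turn":[0,0,0]},{"fingers":1,"xyz":[0,0,0],"turn":[0,0,0]},{"fingers":1,"xyz":[0,0,0],"turn":[0,0,0]}]'
python3 go.py 0.482 -0.031 0.27 93.5
python3 -m pendant '[{"fingers":1,"xyz":[0,-0.3,0],"turn":[0,0,0]},{"fingers":1,"xyz":[0,-0.6,0],"turn":[0,0,0]},{"fingers":1,"xyz":[0,-0.8,0],"turn":[0,0,0]},{"fingers":1,"xyz":[0,-0.8,0],"turn":[0,0,0]},{"fingers":1,"xyz":[0,-0.8,0],"turn":[0,0,0]},{"fingers":1,"xyz":[0,-0.8,0],"turn":[0,0,0]},{"fingers":1,"xyz":[0,-0.5,0],"turn":[0,0,0]},{"fingers":1,"xyz":[0,-0.2,0],"turn":[0,0,0]},{"fingers":1,"xyz":[0,0,0],"turn":[0,0,0]}]'
python3 go.py 0.482 -0.031 0.265 93.5
```

```text
clock: 26.12
tcp_pos: [0.4775, -0.253, 0.1346]
tcp_rot: [-1.574, -0.003, 0.141]
wrist_force: [-0.1, -0.7, -1.9]
grip_width: 0.0518
t26.12 tcp [ 0.4775 -0.253   0.1346] yaw 98.1 tilt(down err) [ 0.003 -0.003 -1.   ] F [-0.1 -0.7 -1.9] w 0.0518 q [ 0.75  0.83 -0.59  1.92  0.78  0.63  1.36]
shift units now-axes [ 1.44 -5.44  8.75] goal-axes [ 0.72 -5.41  8.85] turn units [0.03 0.66 0.02]
clock: 26.87
tcp_pos: [0.475, -0.2509, 0.2615]
tcp_rot: [-1.57, 0.003, 0.144]
wrist_force: [0.5, -0.3, -1.1]
grip_width: 0.0516
t26.87 tcp [ 0.475  -0.2509  0.2615] yaw 98.2 tilt(down err) [-0.003  0.    -1.   ] F [ 0.5 -0.3 -1.1] w 0.0516 q [ 0.84  0.66 -0.75  1.81  0.57  0.89  1.55]
shift units now-axes [ 1.53 -0.14  8.66] goal-axes [ 0.81 -0.14  8.76] turn units [-0.01  0.69 -0.02]
```

```bash

python3 -m pendant '[{"fingers":1,"xyz":[0,0,0.4],"turn":[0,0,0]},{"fingers":1,"xyz":[0.1,0,0.9],"turn":[0,0.2,0]},{"fingers":1,"xyz":[0.1,0,0.9],"turn":[0,0.2,0]},{"fingers":1,"xyz":[0.1,0,0.9],"turn":[0,0.1,0]},{"fingers":1,"xyz":[0.1,0,0.9],"turn":[0,0,0]},{"fingers":1,"xyz":[0.1,0,0.9],"turn":[0,0,0]},{"fingers":1,"xyz":[0.1,0,0.9],"turn":[0,0,0]},{"fingers":1,"xyz":[0.1,0,0.9],"turn":[0,0,0]},{"fingers":1,"xyz":[0.1,0,0.9],"turn":[0,0,0]},{"fingers":1,"xyz":[0.1,0,0.8],"turn":[0,0,0]},{"fingers":1,"xyz":[0,0,0.4],"turn":[0,0,0]},{"fingers":1,"xyz":[0,0,0],"turn":[0,0,0]}]'
python3 go.py 0.482 -0.02 0.265 93.5
```

```text
clock: 27.87
tcp_pos: [0.4657, -0.0133, 0.2516]
tcp_rot: [-1.562, 0.024, 0.083]
wrist_force: [-0.1, -0.2, -2.0]
grip_width: 0.0518
t27.87 tcp [ 0.4657 -0.0133  0.2516] yaw 94.7 tilt(down err) [-0.025  0.007 -1.   ] F [-0.1 -0.2 -2. ] w 0.0518 q [ 0.39  0.59 -0.71  2.01  0.53  0.76  1.01]
shift units now-axes [ 0.61 -0.55 -0.32] goal-axes [ 0.63 -0.53 -0.31] turn units [-0.07  0.18 -0.2 ]
```

Positioned over the compartment. The first tilt puts the bottle's +x wall (world −Y) low.

```bash

python3 -m pendant '[{"fingers":1,"xyz":[0.25,-0.1,0],"turn":[0,0.1,-0.1]},{"fingers":1,"xyz":[0.25,-0.1,0],"turn":[0,0,-0.1]},{"fingers":1,"xyz":[0,0,0],"turn":[0,0,0]}]'
python3 -m pendant '[{"fingers":1,"xyz":[0,0.02,-0.38],"turn":[1,0,0]},{"fingers":1,"xyz":[0,0.02,-0.38],"turn":[1,0,0]},{"fingers":1,"xyz":[0,0.02,-0.38],"turn":[1,0,0]},{"fingers":1,"xyz":[0,0.02,-0.38],"turn":[1,0,0]},{"fingers":1,"xyz":[0,0.02,-0.38],"turn":[1,0,0]},{"fingers":1,"xyz":[0,0.02,-0.3],"turn":[0.9,0,0]},{"fingers":1,"xyz":[0,0,0],"turn":[0,0,0]},{"fingers":1,"xyz":[0,0,0],"turn":[0,0,0]},{"fingers":1,"xyz":[0,0,0],"turn":[0,0,0]}]'
python3 go.py 0.482 -0.02 0.265 93.5
python3 - <<'E'
from h import *
im=r.camera("wrist")[:,:,::-1]; cv2.imwrite("pics/w12.png",im)
E
```

```text
clock: 28.12
tcp_pos: [0.4776, -0.0125, 0.2552]
tcp_rot: [-1.562, 0.002, 0.071]
wrist_force: [-0.5, -0.4, -1.0]
grip_width: 0.052
clock: 28.87
tcp_pos: [0.4871, -0.0676, 0.2336]
tcp_rot: [-0.831, -0.009, 0.068]
wrist_force: [0.6, 0.5, -0.9]
grip_width: 0.0515
t28.87 tcp [ 0.4871 -0.0676  0.2336] yaw 94.4 tilt(down err) [-0.039  0.673 -0.738] F [ 0.6  0.5 -0.9] w 0.0515 q [ 0.99  1.01 -1.12  1.81  0.18  0.88  1.61]
shift units now-axes [-0.06  0.36  2.26] goal-axes [-0.09 -1.26  1.91] turn units [-6.17  0.08  0.05]
```

View pics/w12.png

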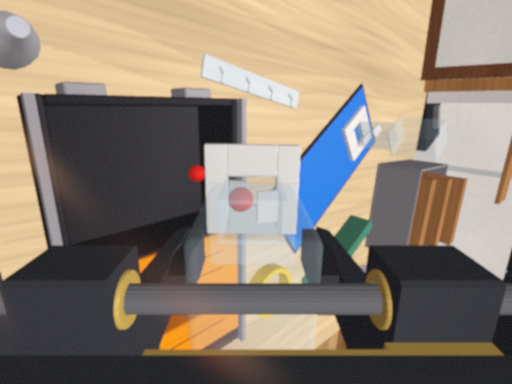

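Ball B is on the lower rib (240,199). The first ball is visible in the compartment at (196,173). Releasing swing:

```bash

python3 -m pendant '[{"fingers":1,"xyz":[0,0.02,0.38],"turn":[-1,0,0]},{"fingers":1,"xyz":[0,0.02,0.38],"turn":[-1,0,0]},{"fingers":1,"xyz":[0,0.02,0.38],"turn":[-1,0,0]},{"fingers":1,"xyz":[0,0.02,0.38],"turn":[-1,0,0]},{"fingers":1,"xyz":[0,0.02,0.38],"turn":[-1,0,0]},{"fingers":1,"xyz":[0,0.02,0.38],"turn":[-1,0,0]},{"fingers":1,"xyz":[0,0.02,0.38],"turn":[-1,0,0]},{"fingers":1,"xyz":[0,0.02,0.38],"turn":[-1,0,0]},{"fingers":1,"xyz":[0,0.02,0.38],"turn":[-1,0,0]},{"fingers":1,"xyz":[0,0.02,0.38],"turn":[-1,0,0]},{"fingers":1,"xyz":[0,0.02,0.38],"turn":[-1,0,0]},{"fingers":1,"xyz":[0,0.02,0.3],"turn":[-0.9,0,0]}]'
python3 -m pendant '[{"fingers":1,"xyz":[0,0,0],"turn":[0,0,0]},{"fingers":1,"xyz":[0,0,0],"turn":[0,0,0]},{"fingers":1,"xyz":[0,0,0],"turn":[0,0,0]},{"fingers":1,"xyz":[0,0,0],"turn":[0,0,0]}]'
python3 go.py 0.482 -0.02 0.265 93.5
python3 - <<'E'
from h import *
im=r.camera("wrist")[:,:,::-1]; cv2.imwrite("pics/w13.png",im)
E
```

```text
clock: 29.92
tcp_pos: [0.4803, 0.0644, 0.2678]
tcp_rot: [-2.287, -0.086, 0.105]
wrist_force: [-0.1, 0.1, -2.8]
grip_width: 0.0515
clock: 30.25
tcp_pos: [0.4771, 0.0796, 0.2712]
tcp_rot: [-2.271, -0.094, 0.131]
wrist_force: [0.5, -0.8, -2.1]
grip_width: 0.0522
t30.25 tcp [0.4771 0.0796 0.2712] yaw 93.0 tilt(down err) [ 0.156 -0.629 -0.761] F [ 0.5 -0.8 -2.1] w 0.0522 q [-0.44  0.65 -0.34  1.98  0.9   1.17  0.28]
shift units now-axes [-0.35  2.73 -2.9 ] goal-axes [-0.05  0.25 -3.99] turn units [5.8  0.29 0.96]
```

View pics/w13.png

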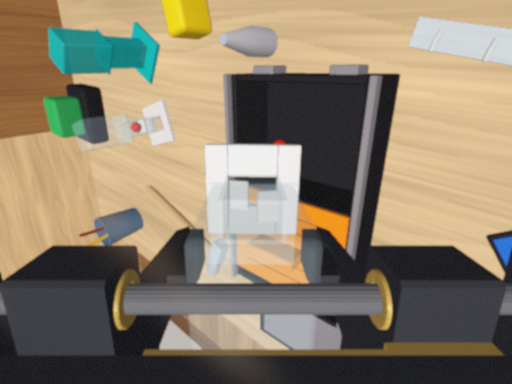

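Bottle B is empty. Back upright, then look.

```bash

python3 -m pendant '[{"fingers":1,"xyz":[0,0,-0.3],"turn":[1,0,0.1]},{"fingers":1,"xyz":[0,0,-0.3],"turn":[1,0,0.1]},{"fingers":1,"xyz":[0,0,-0.3],"turn":[1,0,0.1]},{"fingers":1,"xyz":[0,-0.2,-0.3],"turn":[1,0,0.1]},{"fingers":1,"xyz":[0,-0.3,-0.3],"turn":[1,0,0.1]},{"fingers":1,"xyz":[0,-0.3,-0.2],"turn":[0.8,0,0.1]},{"fingers":1,"xyz":[0,-0.2,0],"turn":[0,0,0]}]'
python3 go.py 0.505 0.343 0.27 38.7
python3 - <<'E'
from h import *
im=r.camera("wrist")[:,:,::-1]; cv2.imwrite("pics/w14.png",im)
E
python3 mat.py s14
```

```text
clock: 30.88
tcp_pos: [0.4787, 0.0311, 0.3183]
tcp_rot: [-1.552, -0.038, 0.09]
wrist_force: [-0.1, -0.8, -2.2]
grip_width: 0.0522
t30.88 tcp [0.4787 0.0311 0.3183] yaw 95.2 tilt(down err) [ 0.036  0.022 -0.999] F [-0.1 -0.8 -2.2] w 0.0522 q [ 0.31  0.47 -0.69  1.93  0.39  0.83  1.08]
shift units now-axes [ 2.1   2.25 12.29] goal-axes [-9.08  1.93  8.62] turn units [-0.3   8.22  0.21]
mat [array([0.504, 0.344]), array([0.142, 0.321]), np.float64(38.658)]
[[0.3490000069141388, 0.42500001192092896], [0.5490000247955322, 0.17399999499320984], [0.6600000262260437, 0.2630000114440918], [0.46000000834465027, 0.5130000114440918]]
red [ 89.5 356.8] 102 [ 0.72  -0.533  0.018]
```

View pics/w14.png

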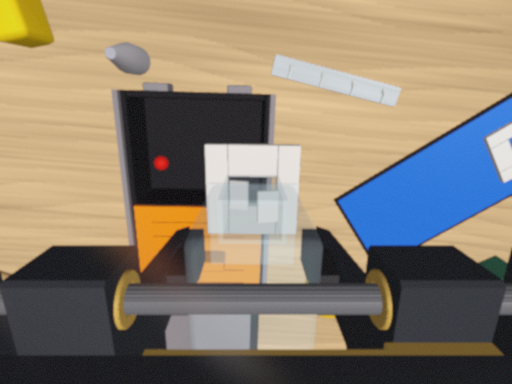

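View pics/s14.png

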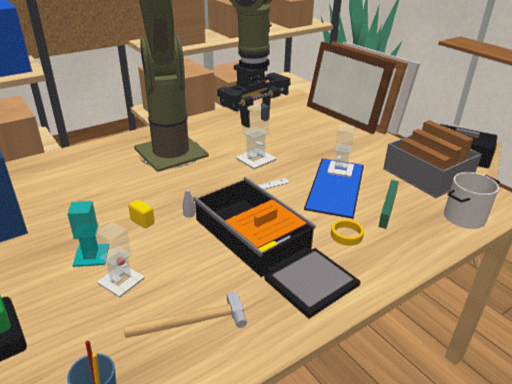

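One ball shows at (161,163); the other is likely behind the collar, and I'll check it on the way. Carrying B to the mat's middle.

```bash

python3 -m pendant '[{"fingers":1,"xyz":[0,0,0],"turn":[-0.1,0.6,0.1]},{"fingers":1,"xyz":[0,0,0],"turn":[-0.1,1,0]},{"fingers":1,"xyz":[0,0,0],"turn":[0,1,0]},{"fingers":1,"xyz":[0,0,0],"turn":[0,1,0]},{"fingers":1,"xyz":[0,0,0],"turn":[0,1,0]},{"fingers":1,"xyz":[0,0,0],"turn":[0,1,0]},{"fingers":1,"xyz":[0,0,0],"turn":[0,1,0]},{"fingers":1,"xyz":[0,0,0],"turn":[0,0.9,0]},{"fingers":1,"xyz":[0,0,0],"turn":[0,0.3,0]}]'
python3 go.py 0.504 0.344 0.27 38.7
python3 -m pendant '[{"fingers":1,"xyz":[-0.4,0,0.4],"turn":[0,0,0]},{"fingers":1,"xyz":[-0.75,0.05,0.75],"turn":[0,0,0]},{"fingers":1,"xyz":[-0.75,0.05,0.75],"turn":[0,0,0]},{"fingers":1,"xyz":[-0.75,0.05,0.75],"turn":[0,0,0]},{"fingers":1,"xyz":[-0.75,0.05,0.75],"turn":[0,0,0]},{"fingers":1,"xyz":[-0.75,0.05,0.75],"turn":[0,0,0]},{"fingers":1,"xyz":[-0.75,0.05,0.75],"turn":[0,0,0]},{"fingers":1,"xyz":[-0.75,0.05,0.75],"turn":[0,0,0]},{"fingers":1,"xyz":[-0.75,0.05,0.75],"turn":[0,0,0]},{"fingers":1,"xyz":[-0.75,0.05,0.75],"turn":[0,0,0]},{"fingers":1,"xyz":[-0.4,0,0.4],"turn":[0,0,0]},{"fingers":1,"xyz":[0,0,0],"turn":[0,0,0]}]'
python3 go.py 0.504 0.344 0.2 38.7
```

```text
clock: 31.73
tcp_pos: [0.4688, 0.054, 0.317]
tcp_rot: [-1.569, -0.031, -0.846]
wrist_force: [0.6, 0.2, -1.8]
grip_width: 0.0516
t31.73 tcp [0.4688 0.054  0.317 ] yaw 41.5 tilt(down err) [ 0.022 -0.022 -1.   ] F [ 0.6  0.2 -1.8] w 0.0516 q [ 0.04  0.43 -0.4   1.95  0.26  0.8   0.22]
shift units now-axes [-7.81  1.65  8.74] goal-axes [-8.18  1.88  8.35] turn units [-0.02  0.41  0.26]
clock: 32.73
tcp_pos: [0.4553, 0.3583, 0.2912]
tcp_rot: [-1.586, -0.052, -0.79]
wrist_force: [-0.4, -0.1, -1.4]
grip_width: 0.0518
t32.73 tcp [0.4553 0.3583 0.2912] yaw 44.7 tilt(down err) [ 0.026 -0.048 -0.999] F [-0.4 -0.1 -1.4] w 0.0518 q [-0.56  0.61 -0.37  1.66  0.32  0.94 -0.28]
shift units now-axes [1.59 3.72 1.04] goal-axes [1.67 3.65 1.16] turn units [0.1  0.87 0.44]
```

```bash

python3 -m pendant '[{"fingers":1,"xyz":[0.4,-0.2,0.3],"turn":[0,0.2,0.15]},{"fingers":1,"xyz":[0.4,0,0.3],"turn":[0,0.2,0.1]},{"fingers":1,"xyz":[0.4,0,0.3],"turn":[0,0.2,0]},{"fingers":1,"xyz":[0.3,0,0.2],"turn":[0,0.2,0]},{"fingers":1,"xyz":[0,0,0],"turn":[0,0,0]},{"fingers":1,"xyz":[0,0,0],"turn":[0,0,0]}]'
python3 go.py 0.504 0.344 0.2 38.7
python3 mat.py s15
python3 - <<'E'
from h import *
a=cv2.imread("pics/s15.png");crop(a,180,70,400,260,3,'pics/c15.png')
a=r.camera("side")[:,:,::-1];crop(a,180,150,340,384,2.5,'pics/a15.png')
E
```

```text
clock: 33.23
tcp_pos: [0.4944, 0.3525, 0.2949]
tcp_rot: [-1.592, -0.031, -0.877]
wrist_force: [-1.1, 0.5, -2.1]
grip_width: 0.0515
t33.23 tcp [0.4944 0.3525 0.2949] yaw 39.7 tilt(down err) [ 0.004 -0.037 -0.999] F [-1.1  0.5 -2.1] w 0.0515 q [-0.51  0.65 -0.36  1.56  0.29  1.   -0.27]
shift units now-axes [0.39 3.81 0.16] goal-axes [0.5  3.8  0.09] turn units [0.17 0.15 0.26]
mat [array([0.505, 0.343]), array([0.142, 0.321]), np.float64(38.658)]
[[0.3490000069141388, 0.42500001192092896], [0.550000011920929, 0.17399999499320984], [0.6600000262260437, 0.2619999945163727], [0.46000000834465027, 0.5130000114440918]]
red [ 89.6 357.3] 101 [ 0.721 -0.533  0.018]
```

View pics/c15.png

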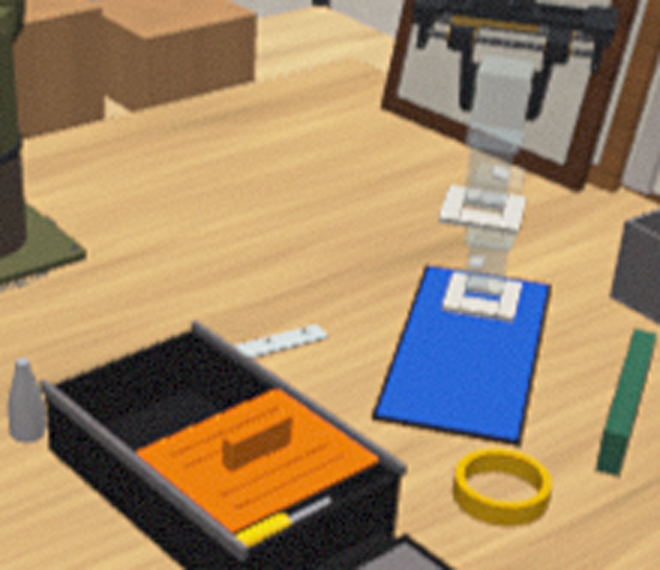

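View pics/a15.png

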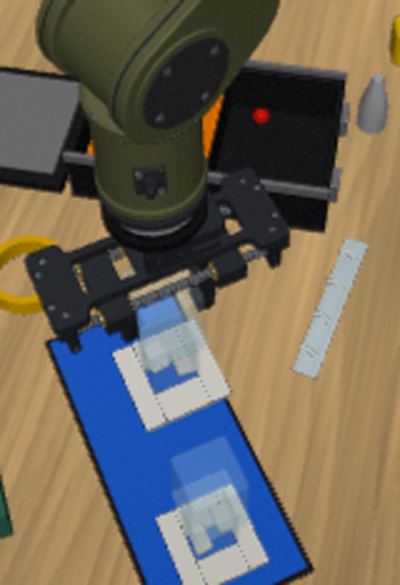

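C still stands untouched. Lowering B.

```bash

python3 -m pendant '[{"fingers":1,"xyz":[0.25,0.2,0.05],"turn":[0.1,0.1,0.1]},{"fingers":1,"xyz":[0.2,0.5,0.05],"turn":[0.05,0,0.1]},{"fingers":1,"xyz":[0,0.7,0],"turn":[0,0,0]},{"fingers":1,"xyz":[0,0.7,0],"turn":[0,0,0]},{"fingers":1,"xyz":[0,0.7,0],"turn":[0,0,0]},{"fingers":1,"xyz":[0,0.5,0],"turn":[0,0,0]},{"fingers":1,"xyz":[0,0.2,0],"turn":[0,0,0]},{"fingers":1,"xyz":[0,0,0],"turn":[0,0,0]}]'
python3 go.py 0.504 0.344 0.155 38.7
```

```text
clock: 34.0
tcp_pos: [0.5, 0.3453, 0.2065]
tcp_rot: [-1.571, -0.004, -0.883]
wrist_force: [-0.4, -0.6, -1.9]
grip_width: 0.0518
t34.00 tcp [0.5    0.3453 0.2065] yaw 39.4 tilt(down err) [ 0.002 -0.004 -1.   ] F [-0.4 -0.6 -1.9] w 0.0518 q [-0.5   0.75 -0.33  1.67  0.33  0.78 -0.29]
shift units now-axes [0.13 2.06 0.09] goal-axes [0.14 2.06 0.09] turn units [0.   0.1  0.04]
```

```bash

python3 -m pendant '[{"fingers":1,"xyz":[0.1,0.3,0.08],"turn":[0,0.05,0.02]},{"fingers":1,"xyz":[0.05,0.4,0],"turn":[0,0,0]},{"fingers":1,"xyz":[0,0.4,0],"turn":[0,0,0]},{"fingers":1,"xyz":[0,0.4,0],"turn":[0,0,0]},{"fingers":1,"xyz":[0,0.3,0],"turn":[0,0,0]},{"fingers":1,"xyz":[0,0.15,0],"turn":[0,0,0]},{"fingers":1,"xyz":[0,0,0],"turn":[0,0,0]}]'
python3 go.py 0.504 0.344 0.14 38.7
```

```text
clock: 34.58
tcp_pos: [0.505, 0.3446, 0.1551]
tcp_rot: [-1.567, -0.001, -0.889]
wrist_force: [-0.6, -0.1, -2.1]
grip_width: 0.0517
t34.58 tcp [0.505  0.3446 0.1551] yaw 39.0 tilt(down err) [ 0.004  0.001 -1.   ] F [-0.6 -0.1 -2.1] w 0.0517 q [-0.51  0.82 -0.3   1.7   0.36  0.67 -0.32]
shift units now-axes [-0.01  0.6  -0.05] goal-axes [-0.01  0.6  -0.05] turn units [-0.03  0.05  0.01]
```

```bash

python3 -m pendant '[{"fingers":1,"xyz":[0,0.15,0],"turn":[0,0,0]},{"fingers":1,"xyz":[0,0.15,0],"turn":[0,0,0]},{"fingers":1,"xyz":[0,0.1,0],"turn":[0,0,0]},{"fingers":1,"xyz":[0,0,0],"turn":[0,0,0]}]'
python3 -m pendant '[{"fingers":1,"xyz":[0,0.06,0],"turn":[0,0,0]},{"fingers":1,"xyz":[0,0.06,0],"turn":[0,0,0]}]'
python3 -m pendant '[{"fingers":1,"xyz":[0,0.05,0],"turn":[0,0,0]}]'
```

```text
clock: 34.92
tcp_pos: [0.5052, 0.3452, 0.1444]
tcp_rot: [-1.566, -0.001, -0.889]
wrist_force: [0.6, 0.3, -2.4]
grip_width: 0.0521
clock: 35.08
tcp_pos: [0.5055, 0.3455, 0.1417]
tcp_rot: [-1.565, -0.001, -0.889]
wrist_force: [-0.2, 0.5, -1.4]
grip_width: 0.0519
clock: 35.17
tcp_pos: [0.5057, 0.3456, 0.1405]
tcp_rot: [-1.565, -0.001, -0.889]
wrist_force: [0.4, 0.9, -1.7]
grip_width: 0.0521
```

```bash

python3 -m pendant '[{"fingers":1,"xyz":[0,0.05,0],"turn":[0,0,0]}]'
python3 -m pendant '[{"fingers":1,"xyz":[0,0.05,0],"turn":[0,0,0]}]'
python3 -m pendant '[{"fingers":1,"xyz":[0,0.05,0],"turn":[0,0,0]}]'
```

```text
clock: 35.25
tcp_pos: [0.5057, 0.3459, 0.1401]
tcp_rot: [-1.564, -0.001, -0.889]
wrist_force: [-2.1, -0.9, 13.7]
grip_width: 0.052
clock: 35.33
tcp_pos: [0.5057, 0.3459, 0.1402]
tcp_rot: [-1.564, -0.002, -0.889]
wrist_force: [-1.8, -1.9, 11.1]
grip_width: 0.0517
clock: 35.42
tcp_pos: [0.5057, 0.3458, 0.1402]
tcp_rot: [-1.564, -0.002, -0.889]
wrist_force: [-1.6, -0.4, 8.7]
grip_width: 0.0519
```

Contact. Releasing and going for bottle A.

```bash

python3 -m pendant '[{"fingers":0.35,"xyz":[0,0,0],"turn":[0,0,0]},{"fingers":0.3,"xyz":[0,0,0],"turn":[0,0,0]},{"fingers":0,"xyz":[0,0,0],"turn":[0,0,0]},{"fingers":0,"xyz":[0,0,0],"turn":[0,0,0]},{"fingers":0,"xyz":[0,0,0],"turn":[0,0,0]},{"fingers":0,"xyz":[0,-0.3,0],"turn":[0,0,0]},{"fingers":0,"xyz":[0,-0.7,0],"turn":[0,0,0]},{"fingers":0,"xyz":[0,-1,0],"turn":[0,0,0]},{"fingers":0,"xyz":[0,-1,0],"turn":[0,0,0]},{"fingers":0,"xyz":[0,-1,0],"turn":[0,0,0]},{"fingers":0,"xyz":[0,-0.3,0],"turn":[0,0,0]}]'
python3 go.py 0.531 -0.395 0.24 109.6; python3 mat.py s16
```

```text
clock: 36.33
tcp_pos: [0.5041, 0.3453, 0.252]
tcp_rot: [-1.568, -0.002, -0.889]
wrist_force: [-0.4, 0.3, 0.2]
grip_width: 0.0882
t36.33 tcp [0.5041 0.3453 0.252 ] yaw 39.1 tilt(down err) [ 0.003  0.    -1.   ] F [-0.4  0.3  0.2] w 0.0882 q [-0.48  0.7  -0.36  1.62  0.3   0.88 -0.27]
shift units now-axes [ 23.66   0.47 -17.83] goal-axes [ -8.92   0.48 -28.26] turn units [-1.000e-02 -1.026e+01  3.000e-02]
mat [array([0.504, 0.344]), array([0.142, 0.321]), np.float64(38.658)]
[[0.3490000069141388, 0.42500001192092896], [0.5490000247955322, 0.17399999499320984], [0.6600000262260437, 0.2630000114440918], [0.46000000834465027, 0.5130000114440918]]
red [ 89.5 356.7] 96 [ 0.719 -0.533  0.018]
```

View pics/s16.png

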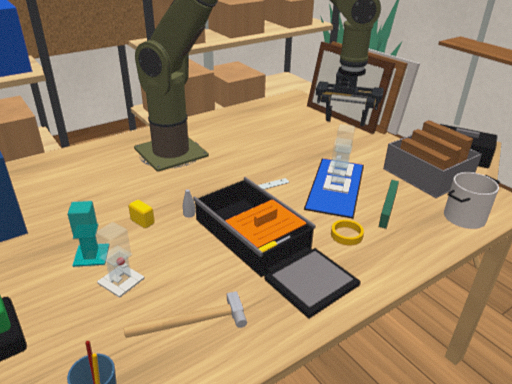

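```bash

python3 -c "
from h import *
for p in [(75,262),(105,265),(107,245),(82,247)]: print(onz('scene',p,.004).round(3))"
python3 -m pendant '[{"fingers":0,"xyz":[0,0,0],"turn":[0,-0.6,0]},{"fingers":0,"xyz":[0,0,0],"turn":[0,-1,0]},{"fingers":0,"xyz":[0,0,0],"turn":[0,-1,0]},{"fingers":0,"xyz":[0,0,0],"turn":[0,-1,0]},{"fingers":0,"xyz":[0,0,0],"turn":[0,-1,0]},{"fingers":0,"xyz":[0,0,0],"turn":[0,-1,0]},{"fingers":0,"xyz":[0,0,0],"turn":[0,-1,0]},{"fingers":0,"xyz":[0,0,0],"turn":[0,-1,0]},{"fingers":0,"xyz":[0,0,0],"turn":[0,-1,0]},{"fingers":0,"xyz":[0,0,0],"turn":[0,-1,0]},{"fingers":0,"xyz":[0,0,0],"turn":[0,-0.5,0]}]'
python3 go.py 0.531 -0.395 0.24 109.6
python3 -m pendant '[{"fingers":0,"xyz":[-0.2,0,-0.5],"turn":[0,0,0]},{"fingers":0,"xyz":[-0.3,0,-1],"turn":[0,0,0]},{"fingers":0,"xyz":[-0.3,0,-1],"turn":[0,0,0]},{"fingers":0,"xyz":[-0.3,0,-1],"turn":[0,0,0]},{"fingers":0,"xyz":[-0.3,0,-1],"turn":[0,0,0]},{"fingers":0,"xyz":[-0.3,0,-1],"turn":[0,0,0]},{"fingers":0,"xyz":[-0.3,0,-1],"turn":[0,0,0]},{"fingers":0,"xyz":[-0.3,0,-1],"turn":[0,0,0]},{"fingers":0,"xyz":[-0.3,0,-1],"turn":[0,0,0]},{"fingers":0,"xyz":[-0.3,0,-1],"turn":[0,0,0]},{"fingers":0,"xyz":[-0.3,0,-1],"turn":[0,0,0]},{"fingers":0,"xyz":[-0.3,0,-1],"turn":[0,0,0]}]'
python3 go.py 0.531 -0.395 0.24 109.6
```

```text
[ 0.405 -0.468  0.004]
[ 0.458 -0.409  0.004]
[ 0.385 -0.377  0.004]
[ 0.357 -0.435  0.004]
clock: 37.3
tcp_pos: [0.5005, 0.341, 0.2414]
tcp_rot: [-1.577, 0.01, 0.374]
wrist_force: [0.4, 0.4, -0.3]
grip_width: 0.0879
t37.30 tcp [0.5005 0.341  0.2414] yaw 111.5 tilt(down err) [-0.006 -0.01  -1.   ] F [ 0.4  0.4 -0.3] w 0.0879 q [-0.3   0.77 -0.7   1.63  0.57  0.97  0.75]
shift units now-axes [ -9.63   0.33 -27.84] goal-axes [ -8.73   0.05 -28.14] turn units [ 0.06  0.27 -0.08]
clock: 38.3
tcp_pos: [0.5187, 0.0333, 0.2284]
tcp_rot: [-1.566, 0.031, 0.393]
wrist_force: [0.5, -0.1, -0.0]
grip_width: 0.0884
t38.30 tcp [0.5187 0.0333 0.2284] yaw 112.5 tilt(down err) [-0.03  -0.007 -1.   ] F [ 0.5 -0.1 -0. ] w 0.0884 q [ 0.29  0.7  -0.74  1.88  0.62  0.85  1.18]
shift units now-axes [ -6.12  -0.36 -16.01] goal-axes [ -5.28  -0.46 -16.3 ] turn units [-0.04  0.43 -0.26]
```

```bash

python3 -m pendant '[{"fingers":0,"xyz":[-0.35,-0.05,-1],"turn":[0,0.1,-0.1]},{"fingers":0,"xyz":[-0.35,-0.05,-1],"turn":[0,0.1,-0.1]},{"fingers":0,"xyz":[-0.35,-0.05,-1],"turn":[0,0.1,0]},{"fingers":0,"xyz":[-0.35,-0.05,-1],"turn":[0,0,0]},{"fingers":0,"xyz":[-0.35,-0.05,-1],"turn":[0,0,0]},{"fingers":0,"xyz":[-0.35,-0.05,-1],"turn":[0,0,0]},{"fingers":0,"xyz":[-0.35,-0.05,-1],"turn":[0,0,0]},{"fingers":0,"xyz":[-0.35,-0.05,-1],"turn":[0,0,0]},{"fingers":0,"xyz":[-0.35,0,-1],"turn":[0,0,0]},{"fingers":0,"xyz":[-0.35,0,-1],"turn":[0,0,0]},{"fingers":0,"xyz":[-0.35,0,-1],"turn":[0,0,0]},{"fingers":0,"xyz":[-0.3,0,-0.9],"turn":[0,0,0]}]'
python3 go.py 0.531 -0.395 0.24 109.6
```

```text
clock: 39.3
tcp_pos: [0.5178, -0.2991, 0.2234]
tcp_rot: [-1.552, 0.023, 0.356]
wrist_force: [0.3, -0.2, 0.3]
grip_width: 0.0884
t39.30 tcp [ 0.5178 -0.2991  0.2234] yaw 110.4 tilt(down err) [-0.028  0.009 -1.   ] F [ 0.3 -0.2  0.3] w 0.0884 q [ 0.86  0.81 -0.76  1.65  0.64  0.99  1.79]
shift units now-axes [-0.86 -0.71 -3.77] goal-axes [-0.79 -0.66 -3.79] turn units [-0.15  0.11 -0.2 ]
```

```bash

python3 -m pendant '[{"fingers":0,"xyz":[-0.2,-0.1,-0.7],"turn":[-0.1,0,-0.1]},{"fingers":0,"xyz":[-0.2,-0.1,-0.7],"turn":[0,0,-0.05]},{"fingers":0,"xyz":[-0.2,0,-0.7],"turn":[0,0,0]},{"fingers":0,"xyz":[-0.1,0,-0.6],"turn":[0,0,0]},{"fingers":0,"xyz":[0,0,-0.3],"turn":[0,0,0]},{"fingers":0,"xyz":[0,0,0],"turn":[0,0,0]},{"fingers":0,"xyz":[0,0,0],"turn":[0,0,0]}]'
python3 go.py 0.531 -0.395 0.24 109.6
python3 - <<'E'
from h import *
im=r.camera("wrist")[:,:,::-1]; cv2.imwrite("pics/w17.png",im)
print(proj("wrist",(0.531,-0.395,0.158)))
E
```

```text
clock: 39.88
tcp_pos: [0.5209, -0.386, 0.2173]
tcp_rot: [-1.557, 0.015, 0.345]
wrist_force: [0.4, 0.7, 0.0]
grip_width: 0.0883
t39.88 tcp [ 0.5209 -0.386   0.2173] yaw 109.7 tilt(down err) [-0.019  0.008 -1.   ] F [0.4 0.7 0. ] w 0.0883 q [ 0.94  0.87 -0.76  1.5   0.65  1.06  1.94]
shift units now-axes [ 0.24 -0.92 -0.46] goal-axes [ 0.26 -0.91 -0.48] turn units [-0.12  0.02 -0.13]
[232.1842331 230.7425614]
```

View pics/w17.png

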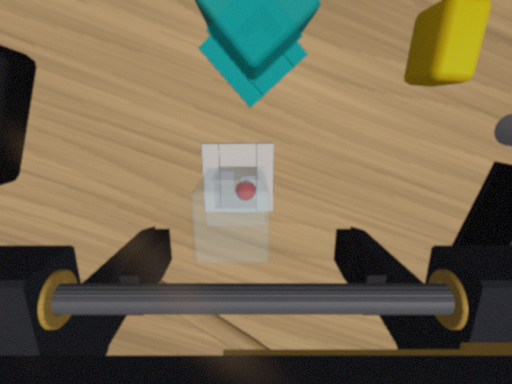

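This is the clear bottle, not the turquoise one at (255,45). Its top is at about (231,228) against a predicted (232,231), and its ball is on the +z side. Descending and gripping.

```bash

python3 -m pendant '[{"fingers":0,"xyz":[0.13,0.1,-0.25],"turn":[-0.06,0,-0.06]},{"fingers":0,"xyz":[0.1,0.1,-0.2],"turn":[0,0,0]},{"fingers":0,"xyz":[0,0,0],"turn":[0,0,0]},{"fingers":0,"xyz":[0,0,0],"turn":[0,0,0]}]'
python3 go.py 0.531 -0.395 0.132 109.6
```

```text
clock: 40.27
tcp_pos: [0.5318, -0.3908, 0.2115]
tcp_rot: [-1.562, 0.007, 0.352]
wrist_force: [0.7, -0.1, -0.2]
grip_width: 0.0883
t40.27 tcp [ 0.5318 -0.3908  0.2115] yaw 110.1 tilt(down err) [-0.009  0.006 -1.   ] F [ 0.7 -0.1 -0.2] w 0.0883 q [ 0.93  0.89 -0.75  1.47  0.66  1.05  1.95]
shift units now-axes [-0.07  3.18 -0.17] goal-axes [-0.09  3.18 -0.15] turn units [-0.07  0.08 -0.06]
```

```bash

python3 -m pendant '[{"fingers":0,"xyz":[-0.03,0.3,-0.1],"turn":[-0.03,0.05,-0.03]},{"fingers":0,"xyz":[0,0.7,0],"turn":[0,0,0]},{"fingers":0,"xyz":[0,0.7,0],"turn":[0,0,0]},{"fingers":0,"xyz":[0,0.7,0],"turn":[0,0,0]},{"fingers":0,"xyz":[0,0.5,0],"turn":[0,0,0]},{"fingers":0,"xyz":[0,0.15,0],"turn":[0,0,0]},{"fingers":0,"xyz":[0,0,0],"turn":[0,0,0]},{"fingers":0,"xyz":[0,0,0],"turn":[0,0,0]}]'
python3 go.py 0.531 -0.395 0.132 109.6
```

```text
clock: 40.93
tcp_pos: [0.5331, -0.3922, 0.1316]
tcp_rot: [-1.568, 0.0, 0.346]
wrist_force: [0.1, -0.2, 1.0]
grip_width: 0.0882
t40.93 tcp [ 0.5331 -0.3922  0.1316] yaw 109.9 tilt(down err) [-0.001  0.002 -1.   ] F [ 0.1 -0.2  1. ] w 0.0882 q [ 0.91  0.98 -0.7   1.53  0.74  0.91  1.88]
shift units now-axes [-0.12 -0.02 -0.08] goal-axes [-0.12 -0.02 -0.08] turn units [-0.02  0.04 -0.  ]
```

```bash

python3 -m pendant '[{"fingers":0.2,"xyz":[-0.08,0,-0.06],"turn":[0,0,0]},{"fingers":1,"xyz":[0,0,0],"turn":[0,0,0]},{"fingers":1,"xyz":[0,0,0],"turn":[0,0,0]},{"fingers":1,"xyz":[0,0,0],"turn":[0,0,0]},{"fingers":1,"xyz":[0,0,0],"turn":[0,0,0]},{"fingers":1,"xyz":[0,0,0],"turn":[0,0,0]},{"fingers":1,"xyz":[0,0,0],"turn":[0,0,0]},{"fingers":1,"xyz":[0,0,0],"turn":[0,0,0]},{"fingers":1,"xyz":[0,0,0],"turn":[0,0,0]}]'
python3 -m pendant '[{"fingers":1,"xyz":[0,-0.3,0],"turn":[0,0,0]},{"fingers":1,"xyz":[0,-0.6,0],"turn":[0,0,0]},{"fingers":1,"xyz":[0,-0.8,0],"turn":[0,0,0]},{"fingers":1,"xyz":[0,-0.8,0],"turn":[0,0,0]},{"fingers":1,"xyz":[0,-0.8,0],"turn":[0,0,0]},{"fingers":1,"xyz":[0,-0.8,0],"turn":[0,0,0]},{"fingers":1,"xyz":[0,-0.7,0],"turn":[0,0,0]},{"fingers":1,"xyz":[0,-0.5,0],"turn":[0,0,0]},{"fingers":1,"xyz":[0,0,0],"turn":[0,0,0]}]'
python3 go.py 0.482 -0.015 0.265 93.5
```

```text
clock: 41.68
tcp_pos: [0.5332, -0.3956, 0.1354]
tcp_rot: [-1.573, -0.003, 0.346]
wrist_force: [0.1, -0.6, -1.1]
grip_width: 0.0518
clock: 42.43
tcp_pos: [0.5326, -0.3936, 0.2815]
tcp_rot: [-1.572, -0.005, 0.348]
wrist_force: [1.4, -0.1, -0.9]
grip_width: 0.0514
t42.43 tcp [ 0.5326 -0.3936  0.2815] yaw 110.0 tilt(down err) [ 0.005  0.001 -1.   ] F [ 1.4 -0.1 -0.9] w 0.0514 q [ 0.95  0.82 -0.79  1.41  0.6   1.16  2.  ]
shift units now-axes [ 3.26  0.66 14.93] goal-axes [-1.1   0.66 15.24] turn units [0.   2.39 0.04]
```

```bash

python3 -m pendant '[{"fingers":1,"xyz":[0.1,0,0.4],"turn":[0,0,0]},{"fingers":1,"xyz":[0.2,0,0.9],"turn":[0,0,0]},{"fingers":1,"xyz":[0.2,0,0.9],"turn":[0,0,0]},{"fingers":1,"xyz":[0.2,0,0.9],"turn":[0,0,0]},{"fingers":1,"xyz":[0.2,0,0.9],"turn":[0,0,0]},{"fingers":1,"xyz":[0.2,0,0.9],"turn":[0,0,0]},{"fingers":1,"xyz":[0.2,0,0.9],"turn":[0,0,0]},{"fingers":1,"xyz":[0.2,0,0.9],"turn":[0,0,0]},{"fingers":1,"xyz":[0.2,0,0.9],"turn":[0,0,0]},{"fingers":1,"xyz":[0.2,0,0.9],"turn":[0,0,0]},{"fingers":1,"xyz":[0.2,0,0.9],"turn":[0,0,0]},{"fingers":1,"xyz":[0.2,0,0.9],"turn":[0,0,0]}]'
python3 go.py 0.482 -0.015 0.265 93.5
```

```text
clock: 43.43
tcp_pos: [0.4877, -0.1173, 0.2764]
tcp_rot: [-1.564, 0.007, 0.342]
wrist_force: [-0.3, 0.2, -1.4]
grip_width: 0.0516
t43.43 tcp [ 0.4877 -0.1173  0.2764] yaw 109.6 tilt(down err) [-0.009  0.004 -1.   ] F [-0.3  0.2 -1.4] w 0.0516 q [ 0.65  0.62 -0.81  1.89  0.56  0.89  1.47]
shift units now-axes [1.16 0.48 3.93] goal-axes [0.02 0.46 4.1 ] turn units [-0.05  2.34 -0.06]
```

```bash

python3 -m pendant '[{"fingers":1,"xyz":[0.2,0.05,0.8],"turn":[0,0.5,0]},{"fingers":1,"xyz":[0.1,0.05,0.8],"turn":[0,0.5,0]},{"fingers":1,"xyz":[0.1,0.05,0.8],"turn":[0,0.5,0]},{"fingers":1,"xyz":[0.1,0,0.7],"turn":[0,0.5,0]},{"fingers":1,"xyz":[0,0,0.3],"turn":[0,0.3,0]},{"fingers":1,"xyz":[0,0,0],"turn":[0,0,0]},{"fingers":1,"xyz":[0,0,0],"turn":[0,0,0]}]'
python3 go.py 0.482 -0.015 0.262 93.5
```

```text
clock: 44.02
tcp_pos: [0.4691, -0.0168, 0.2709]
tcp_rot: [-1.561, 0.019, 0.07]
wrist_force: [-0.6, -0.2, -0.8]
grip_width: 0.0516
t44.02 tcp [ 0.4691 -0.0168  0.2709] yaw 94.0 tilt(down err) [-0.02   0.009 -1.   ] F [-0.6 -0.2 -0.8] w 0.0516 q [ 0.41  0.56 -0.73  1.98  0.5   0.81  1.04]
shift units now-axes [0.53 0.35 0.03] goal-axes [0.52 0.36 0.04] turn units [-0.08  0.08 -0.16]
```

```bash

python3 -m pendant '[{"fingers":1,"xyz":[0.25,0.1,0],"turn":[0,0,-0.1]},{"fingers":1,"xyz":[0.2,0.1,0],"turn":[0,0,-0.05]},{"fingers":1,"xyz":[0,0,0],"turn":[0,0,0]}]'
python3 -m pendant '[{"fingers":1,"xyz":[0,0.02,-0.38],"turn":[1,0,0]},{"fingers":1,"xyz":[0,0.02,-0.38],"turn":[1,0,0]},{"fingers":1,"xyz":[0,0.02,-0.38],"turn":[1,0,0]},{"fingers":1,"xyz":[0,0.02,-0.38],"turn":[1,0,0]},{"fingers":1,"xyz":[0,0.02,-0.38],"turn":[1,0,0]},{"fingers":1,"xyz":[0,0.02,-0.3],"turn":[0.9,0,0]},{"fingers":1,"xyz":[0,0,0],"turn":[0,0,0]},{"fingers":1,"xyz":[0,0,0],"turn":[0,0,0]},{"fingers":1,"xyz":[0,0,0],"turn":[0,0,0]}]'
python3 go.py 0.482 -0.02 0.265 93.5
python3 - <<'E'
from h import *
im=r.camera("wrist")[:,:,::-1]; cv2.imwrite("pics/w18.png",im)
E
```

```text
clock: 44.27
tcp_pos: [0.4803, -0.0176, 0.2647]
tcp_rot: [-1.561, 0.001, 0.07]
wrist_force: [0.8, 0.6, -1.2]
grip_width: 0.0518
clock: 45.02
tcp_pos: [0.4904, -0.0701, 0.2424]
tcp_rot: [-0.825, -0.012, 0.073]
wrist_force: [-0.1, -0.3, -1.1]
grip_width: 0.0524
t45.02 tcp [ 0.4904 -0.0701  0.2424] yaw 94.8 tilt(down err) [-0.041  0.678 -0.734] F [-0.1 -0.3 -1.1] w 0.0524 q [ 0.99  1.   -1.11  1.79  0.16  0.9   1.64]
shift units now-axes [-0.18  0.71  2.1 ] goal-axes [-0.21 -0.9   2.02] turn units [-6.22  0.13  0.06]
```

View pics/w18.png

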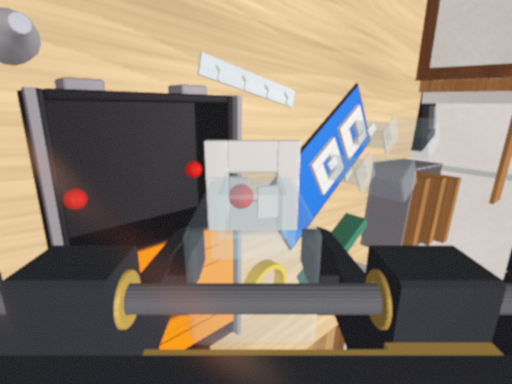

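Both earlier balls lie in the compartment at (75,199) and (193,169). Ball A is on the lower rib (241,196). Releasing swing:

```bash

python3 -m pendant '[{"fingers":1,"xyz":[0,0.02,0.38],"turn":[-1,0,0]},{"fingers":1,"xyz":[0,0.02,0.38],"turn":[-1,0,0]},{"fingers":1,"xyz":[0,0.02,0.38],"turn":[-1,0,0]},{"fingers":1,"xyz":[0,0.02,0.38],"turn":[-1,0,0]},{"fingers":1,"xyz":[0,0.02,0.38],"turn":[-1,0,0]},{"fingers":1,"xyz":[0,0.02,0.38],"turn":[-1,0,0]},{"fingers":1,"xyz":[0,0.02,0.38],"turn":[-1,0,0]},{"fingers":1,"xyz":[0,0.02,0.38],"turn":[-1,0,0]},{"fingers":1,"xyz":[0,0.02,0.38],"turn":[-1,0,0]},{"fingers":1,"xyz":[0,0.02,0.38],"turn":[-1,0,0]},{"fingers":1,"xyz":[0,0.02,0.38],"turn":[-1,0,0]},{"fingers":1,"xyz":[0,0.02,0.3],"turn":[-0.9,0,0]}]'
python3 -m pendant '[{"fingers":1,"xyz":[0,0,0],"turn":[0,0,0]},{"fingers":1,"xyz":[0,0,0],"turn":[0,0,0]},{"fingers":1,"xyz":[0,0,0],"turn":[0,0,0]},{"fingers":1,"xyz":[0,0,0],"turn":[0,0,0]}]'
python3 go.py 0.482 -0.02 0.265 93.5
python3 - <<'E'
from h import *
im=r.camera("wrist")[:,:,::-1]; cv2.imwrite("pics/w19.png",im)
E
```

```text
clock: 46.07
tcp_pos: [0.4833, 0.0622, 0.2773]
tcp_rot: [-2.287, -0.09, 0.111]
wrist_force: [-0.2, -0.5, -1.8]
grip_width: 0.0516
clock: 46.4
tcp_pos: [0.4802, 0.0772, 0.2807]
tcp_rot: [-2.272, -0.097, 0.138]
wrist_force: [0.5, -0.5, -1.9]
grip_width: 0.0515
t46.40 tcp [0.4802 0.0772 0.2807] yaw 93.2 tilt(down err) [ 0.163 -0.629 -0.761] F [ 0.5 -0.5 -1.9] w 0.0515 q [-0.42  0.64 -0.36  1.97  0.9   1.19  0.3 ]
shift units now-axes [-0.52  2.93 -2.58] goal-axes [-0.16  0.63 -3.89] turn units [5.8  0.33 1.  ]
```

View pics/w19.png

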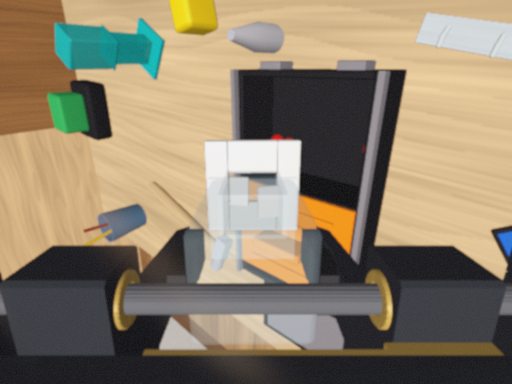

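Bottle A is clear, and red shows inside the compartment at (278,139) and (364,149). Going upright and turning, then checking.

```bash

python3 -m pendant '[{"fingers":1,"xyz":[0,0,-0.3],"turn":[1,0,0.1]},{"fingers":1,"xyz":[0,0,-0.3],"turn":[1,0,0.1]},{"fingers":1,"xyz":[0,0,-0.3],"turn":[1,0,0.1]},{"fingers":1,"xyz":[0,-0.2,-0.3],"turn":[1,0,0.1]},{"fingers":1,"xyz":[0,-0.3,-0.3],"turn":[1,0,0.1]},{"fingers":1,"xyz":[0,-0.3,-0.2],"turn":[0.7,0,0.1]},{"fingers":1,"xyz":[0,-0.2,0],"turn":[0,0,0]}]'
python3 -m pendant '[{"fingers":1,"xyz":[0,0,0],"turn":[-0.1,0.6,0.1]},{"fingers":1,"xyz":[0,0,0],"turn":[-0.1,1,0]},{"fingers":1,"xyz":[0,0,0],"turn":[0,1,0]},{"fingers":1,"xyz":[0,0,0],"turn":[0,1,0]},{"fingers":1,"xyz":[0,0,0],"turn":[0,1,0]},{"fingers":1,"xyz":[0,0,0],"turn":[0,1,0]},{"fingers":1,"xyz":[0,0,0],"turn":[0,1,0]},{"fingers":1,"xyz":[0,0,0],"turn":[0,0.9,0]},{"fingers":1,"xyz":[0,0,0],"turn":[0,0.6,0]}]'
python3 go.py 0.567 0.265 0.28 38.7
python3 - <<'E'
from h import *
im=r.camera("wrist")[:,:,::-1]; cv2.imwrite("pics/w20.png",im)
E
python3 mat.py s20
```

```text
clock: 47.03
tcp_pos: [0.482, 0.0295, 0.3279]
tcp_rot: [-1.564, -0.042, 0.098]
wrist_force: [-0.6, -1.4, -1.5]
grip_width: 0.0522
clock: 47.78
tcp_pos: [0.4758, 0.0169, 0.3332]
tcp_rot: [-1.568, -0.053, -0.923]
wrist_force: [0.4, 0.1, -2.1]
grip_width: 0.0519
t47.78 tcp [0.4758 0.0169 0.3332] yaw 37.1 tilt(down err) [ 0.035 -0.041 -0.999] F [ 0.4  0.1 -2.1] w 0.0519 q [ 0.1   0.4  -0.38  1.92  0.26  0.83  0.22]
shift units now-axes [-5.82  1.85  8.89] goal-axes [-5.46  2.13  9.05] turn units [-0.02 -0.23  0.45]
mat [array([0.504, 0.344]), array([0.142, 0.32 ]), np.float64(38.658)]
[[0.3490000069141388, 0.42500001192092896], [0.5490000247955322, 0.17399999499320984], [0.6600000262260437, 0.2630000114440918], [0.46000000834465027, 0.5130000114440918]]
red [ 89.5 357. ] 95 [ 0.72  -0.533  0.018]
```

View pics/w20.png

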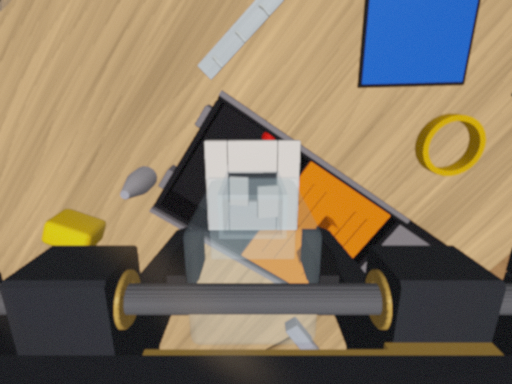

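View pics/s20.png

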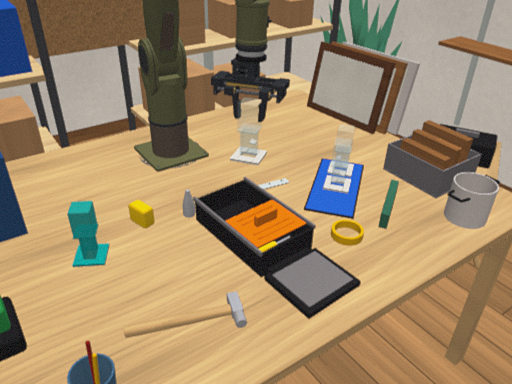

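```bash

python3 -m pendant '[{"fingers":1,"xyz":[-0.2,0,0.4],"turn":[0,-0.1,0.2]},{"fingers":1,"xyz":[-0.5,0,0.8],"turn":[0,-0.1,0.15]},{"fingers":1,"xyz":[-0.5,0,0.8],"turn":[0,0,0]},{"fingers":1,"xyz":[-0.5,0,0.8],"turn":[0,0,0]},{"fingers":1,"xyz":[-0.5,0,0.8],"turn":[0,0,0]},{"fingers":1,"xyz":[-0.5,0,0.8],"turn":[0,0,0]},{"fingers":1,"xyz":[-0.5,0,0.8],"turn":[0,0,0]},{"fingers":1,"xyz":[-0.5,0,0.8],"turn":[0,0,0]},{"fingers":1,"xyz":[-0.5,0,0.8],"turn":[0,0,0]},{"fingers":1,"xyz":[-0.5,0,0.8],"turn":[0,0,0]},{"fingers":1,"xyz":[-0.2,0,0.4],"turn":[0,0,0]},{"fingers":1,"xyz":[0,0,0],"turn":[0,0,0]}]'
python3 go.py 0.567 0.265 0.2 38.7
```

```text
clock: 48.88
tcp_pos: [0.5549, 0.2533, 0.3305]
tcp_rot: [-1.575, -0.003, -0.866]
wrist_force: [0.3, -0.4, -0.6]
grip_width: 0.0516
t48.88 tcp [0.5549 0.2533 0.3305] yaw 40.4 tilt(down err) [-0.001 -0.005 -1.   ] F [ 0.3 -0.4 -0.6] w 0.0516 q [-0.29  0.62 -0.39  1.52  0.26  1.06 -0.04]
shift units now-axes [-0.06  5.22  0.69] goal-axes [-0.06  5.22  0.67] turn units [0.03 0.25 0.03]
```

```bash

python3 -m pendant '[{"fingers":1,"xyz":[0,0.3,0.3],"turn":[0,0.1,0]},{"fingers":1,"xyz":[0,0.7,0.2],"turn":[0,0.1,0]},{"fingers":1,"xyz":[0,0.8,0],"turn":[0,0,0]},{"fingers":1,"xyz":[0,0.8,0],"turn":[0,0,0]},{"fingers":1,"xyz":[0,0.8,0],"turn":[0,0,0]},{"fingers":1,"xyz":[0,0.8,0],"turn":[0,0,0]},{"fingers":1,"xyz":[0,0.6,0],"turn":[0,0,0]},{"fingers":1,"xyz":[0,0.3,0],"turn":[0,0,0]},{"fingers":1,"xyz":[0,0,0],"turn":[0,0,0]},{"fingers":1,"xyz":[0,0,0],"turn":[0,0,0]}]'
python3 go.py 0.567 0.265 0.155 38.7; python3 mat.py s21; python3 -c "
from h import *
crop(cv2.imread('pics/s21.png'),260,90,400,230,4,'pics/c21.png')"
```

```text
clock: 49.72
tcp_pos: [0.5667, 0.2547, 0.1941]
tcp_rot: [-1.58, -0.005, -0.893]
wrist_force: [0.7, -0.1, -1.2]
grip_width: 0.0519
t49.72 tcp [0.5667 0.2547 0.1941] yaw 38.8 tilt(down err) [-0.004 -0.01  -1.   ] F [ 0.7 -0.1 -1.2] w 0.0519 q [-0.32  0.78 -0.33  1.63  0.34  0.79 -0.12]
shift units now-axes [-0.32  1.56  0.28] goal-axes [-0.32  1.56  0.27] turn units [0.08 0.02 0.04]
mat [array([0.505, 0.343]), array([0.142, 0.321]), np.float64(38.658)]
[[0.3490000069141388, 0.42500001192092896], [0.550000011920929, 0.17399999499320984], [0.6600000262260437, 0.2619999945163727], [0.46000000834465027, 0.5130000114440918]]
red [ 89.3 355.5] 95 [ 0.716 -0.532  0.018]
```

View pics/c21.png

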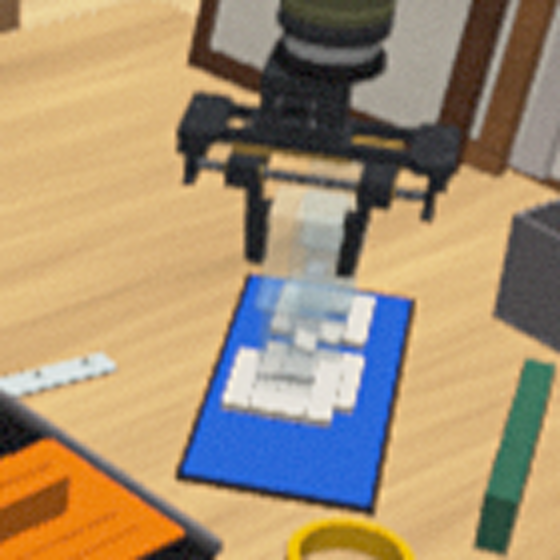

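```bash

python3 -m pendant '[{"fingers":1,"xyz":[-0.1,0.2,0.15],"turn":[0.05,0,0.02]},{"fingers":1,"xyz":[-0.06,0.4,0.1],"turn":[0,0,0]},{"fingers":1,"xyz":[0,0.3,0],"turn":[0,0,0]},{"fingers":1,"xyz":[0,0.3,0],"turn":[0,0,0]},{"fingers":1,"xyz":[0,0.2,0],"turn":[0,0,0]},{"fingers":1,"xyz":[0,0,0],"turn":[0,0,0]},{"fingers":1,"xyz":[0,0,0],"turn":[0,0,0]}]'
python3 go.py 0.567 0.265 0.14 38.7
```

```text
clock: 50.35
tcp_pos: [0.5715, 0.2637, 0.1589]
tcp_rot: [-1.567, -0.003, -0.894]
wrist_force: [-0.5, -0.8, -0.6]
grip_width: 0.0517
t50.35 tcp [0.5715 0.2637 0.1589] yaw 38.8 tilt(down err) [ 0.005  0.    -1.   ] F [-0.5 -0.8 -0.6] w 0.0517 q [-0.34  0.83 -0.31  1.64  0.36  0.72 -0.15]
shift units now-axes [-0.16  0.75 -0.11] goal-axes [-0.15  0.75 -0.11] turn units [-0.04  0.01  0.03]
```

```bash

python3 -m pendant '[{"fingers":1,"xyz":[0,0.2,-0.05],"turn":[0,0,0]},{"fingers":1,"xyz":[0,0.2,0],"turn":[0,0,0]},{"fingers":1,"xyz":[0,0.1,0],"turn":[0,0,0]},{"fingers":1,"xyz":[0,0,0],"turn":[0,0,0]}]'
python3 -m pendant '[{"fingers":1,"xyz":[0,0.06,0],"turn":[0,0,0]},{"fingers":1,"xyz":[0,0.06,0],"turn":[0,0,0]}]'
python3 -m pendant '[{"fingers":1,"xyz":[0,0.05,0],"turn":[0,0,0]}]'
```

```text
clock: 50.68
tcp_pos: [0.5707, 0.2628, 0.1455]
tcp_rot: [-1.566, -0.003, -0.894]
wrist_force: [-0.4, -0.7, -1.2]
grip_width: 0.0516
clock: 50.85
tcp_pos: [0.5709, 0.2629, 0.1425]
tcp_rot: [-1.565, -0.004, -0.894]
wrist_force: [0.4, -0.0, -2.3]
grip_width: 0.0517
clock: 50.93
tcp_pos: [0.5711, 0.263, 0.1413]
tcp_rot: [-1.565, -0.004, -0.894]
wrist_force: [-0.8, 0.1, 9.4]
grip_width: 0.0516
```

Contact. Releasing and rising.

```bash

python3 -m pendant '[{"fingers":1,"xyz":[0,0.04,0],"turn":[0,0,0]},{"fingers":0.35,"xyz":[0,0,0],"turn":[0,0,0]},{"fingers":0.3,"xyz":[0,0,0],"turn":[0,0,0]},{"fingers":0,"xyz":[0,0,0],"turn":[0,0,0]},{"fingers":0,"xyz":[0,0,0],"turn":[0,0,0]},{"fingers":0,"xyz":[0,0,0],"turn":[0,0,0]},{"fingers":0,"xyz":[0,-0.3,0],"turn":[0,0,0]},{"fingers":0,"xyz":[0,-0.7,0],"turn":[0,0,0]},{"fingers":0,"xyz":[0,-1,0],"turn":[0,0,0]},{"fingers":0,"xyz":[0,-1,0],"turn":[0,0,0]},{"fingers":0,"xyz":[0,-1,0],"turn":[0,0,0]},{"fingers":0,"xyz":[0,-0.3,0],"turn":[0,0,0]}]'
python3 -m pendant '[{"fingers":0,"xyz":[0,0,0],"turn":[0,0.5,0]},{"fingers":0,"xyz":[0,0,0],"turn":[0,1,0]},{"fingers":0,"xyz":[0,0,0],"turn":[0,1,0]},{"fingers":0,"xyz":[0,0,0],"turn":[0,1,0]},{"fingers":0,"xyz":[0,0,0],"turn":[0,1,0]},{"fingers":0,"xyz":[0,0,0],"turn":[0,0.6,0]},{"fingers":0,"xyz":[0,0,0],"turn":[0,0,0]}]'
python3 go.py 0.6145 -0.0225 0.2 3.5
```

```text
clock: 51.93
tcp_pos: [0.5694, 0.2628, 0.2532]
tcp_rot: [-1.568, -0.003, -0.893]
wrist_force: [0.3, 0.7, 0.0]
grip_width: 0.0882
clock: 52.52
tcp_pos: [0.5699, 0.2629, 0.2563]
tcp_rot: [-1.563, 0.002, -1.533]
wrist_force: [-0.8, 0.2, 0.3]
grip_width: 0.0883
t52.52 tcp [0.5699 0.2629 0.2563] yaw 2.1 tilt(down err) [ 0.008  0.002 -1.   ] F [-0.8  0.2  0.3] w 0.0883 q [-0.41  0.7  -0.18  1.57  0.15  0.88 -0.6 ]
shift units now-axes [11.48  2.24  1.34] goal-axes [11.5   2.25  1.08] turn units [-0.07 -0.2  -0.02]
```

```bash

python3 -m pendant '[{"fingers":0,"xyz":[0.5,0,0.1],"turn":[0,-0.1,0]},{"fingers":0,"xyz":[1,0,0.1],"turn":[0,-0.1,0]},{"fingers":0,"xyz":[1,0,0.1],"turn":[0,0,0]},{"fingers":0,"xyz":[1,0,0.1],"turn":[0,0,0]},{"fingers":0,"xyz":[1,0,0.1],"turn":[0,0,0]},{"fingers":0,"xyz":[1,0,0.1],"turn":[0,0,0]},{"fingers":0,"xyz":[1,0,0.1],"turn":[0,0,0]},{"fingers":0,"xyz":[1,0,0.1],"turn":[0,0,0]},{"fingers":0,"xyz":[1,0,0.1],"turn":[0,0,0]},{"fingers":0,"xyz":[1,0,0.1],"turn":[0,0,0]},{"fingers":0,"xyz":[1,0,0.1],"turn":[0,0,0]},{"fingers":0,"xyz":[0.8,0,0],"turn":[0,0,0]}]'
python3 -m pendant '[{"fingers":0,"xyz":[0.4,0,0],"turn":[0,0,0]},{"fingers":0,"xyz":[0,0,0],"turn":[0,0,0]},{"fingers":0,"xyz":[0,0,0],"turn":[0,0,0]}]'
python3 go.py 0.6145 -0.0225 0.114 3.5
python3 - <<'E'
from h import *
im=r.camera("wrist")[:,:,::-1]; cv2.imwrite("pics/w22.png",im)
print(proj("wrist",(0.6145,-0.0225,0.112)))
E
python3 mat.py s22
```

```text
clock: 53.52
tcp_pos: [0.6181, -0.0199, 0.2508]
tcp_rot: [-1.569, 0.007, -1.462]
wrist_force: [-0.3, 0.4, 0.1]
grip_width: 0.0881
clock: 53.77
tcp_pos: [0.6187, -0.0369, 0.2496]
tcp_rot: [-1.571, 0.004, -1.466]
wrist_force: [-0.3, 1.6, -0.7]
grip_width: 0.0878
t53.77 tcp [ 0.6187 -0.0369  0.2496] yaw 6.0 tilt(down err) [-0.001  0.004 -1.   ] F [-0.3  1.6 -0.7] w 0.0878 q [ 0.12  0.7  -0.24  1.6   0.19  0.87 -0.08]
shift units now-axes [-0.57  5.43 -0.11] goal-axes [-0.59  5.42 -0.13] turn units [ 0.    0.36 -0.04]
[249.2334598  173.05983613]
mat [array([0.512, 0.353]), array([0.141, 0.321]), np.float64(38.664)]
[[0.35600000619888306, 0.4339999854564667], [0.5559999942779541, 0.18400000035762787], [0.6669999957084656, 0.2720000147819519], [0.46700000762939453, 0.5220000147819519]]
red [ 89.5 356.7] 101 [ 0.719 -0.533  0.018]
```

View pics/w22.png

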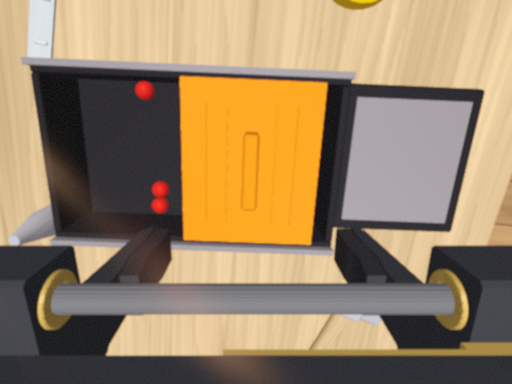

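View pics/s22.png

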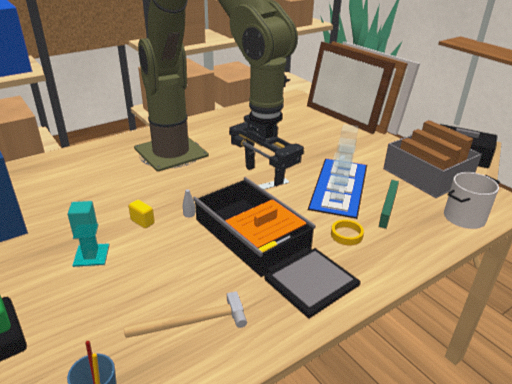

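All three balls lie in the compartment at (145,91), (160,189) and (160,205). The mat has been knocked about 11 mm, so I'll zoom in on the bottles before shutting the door.

```bash
python3 - <<'E'
from h import *
crop(cv2.imread('pics/s22.png'),290,115,390,225,5,'pics/c22.png')
a=r.camera("side")[:,:,::-1];crop(a,180,240,340,384,4,'pics/a22.png')
E
```

```text
(no output)
```

View pics/c22.png

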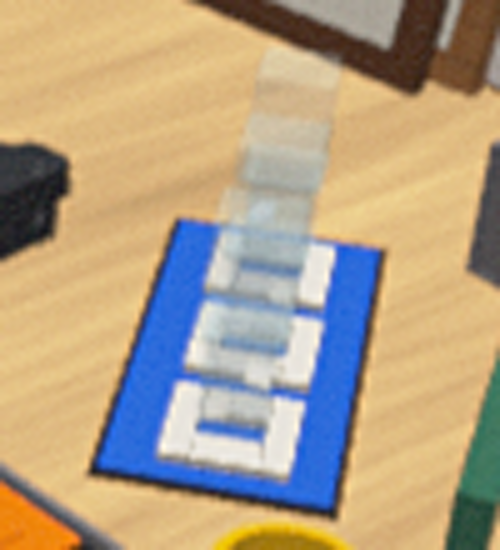

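View pics/a22.png

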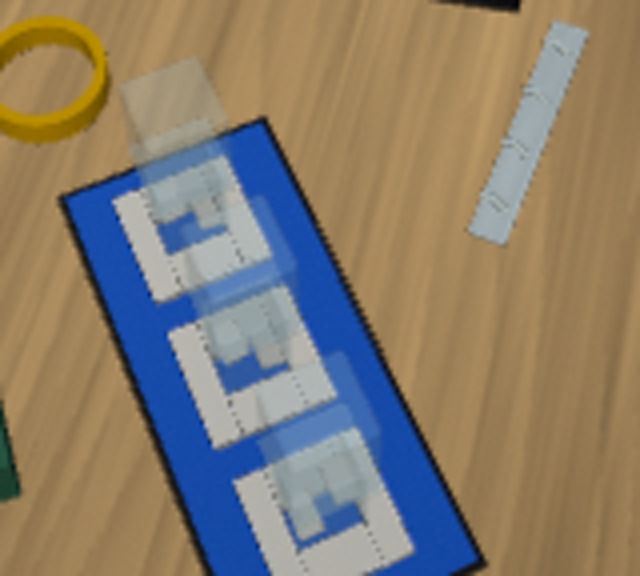

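All three bottles stand wholly on the mat. Now the door.

```bash

python3 -m pendant '[{"fingers":0,"xyz":[-0.3,0.4,-0.05],"turn":[0,0.15,0]},{"fingers":0,"xyz":[-0.25,0.8,0],"turn":[0,0.1,0]},{"fingers":0,"xyz":[0,0.8,0],"turn":[0,0,0]},{"fingers":0,"xyz":[0,0.8,0],"turn":[0,0,0]},{"fingers":0,"xyz":[0,0.8,0],"turn":[0,0,0]},{"fingers":0,"xyz":[0,0.6,0],"turn":[0,0,0]},{"fingers":0,"xyz":[0,0.3,0],"turn":[0,0,0]},{"fingers":0,"xyz":[0,0,0],"turn":[0,0,0]},{"fingers":0,"xyz":[0,0,0],"turn":[0,0,0]}]'
python3 go.py 0.6145 -0.0225 0.114 3.5
```

```text
clock: 54.67
tcp_pos: [0.6181, -0.0014, 0.1361]
tcp_rot: [-1.563, 0.014, -1.471]
wrist_force: [0.4, 0.0, -0.8]
grip_width: 0.0883
t54.67 tcp [ 0.6181 -0.0014  0.1361] yaw 5.7 tilt(down err) [ 0.006  0.015 -1.   ] F [ 0.4  0.  -0.8] w 0.0883 q [ 0.05  0.85 -0.2   1.69  0.23  0.62 -0.18]
shift units now-axes [ 0.84  0.87 -0.23] goal-axes [ 0.83  0.88 -0.19] turn units [-0.06  0.32 -0.12]
```

```bash

python3 -m pendant '[{"fingers":0,"xyz":[0.35,0.1,-0.1],"turn":[0,0.15,-0.06]},{"fingers":0,"xyz":[0.25,0.3,-0.05],"turn":[0,0.1,0]},{"fingers":0,"xyz":[0,0.3,0],"turn":[0,0,0]},{"fingers":0,"xyz":[0,0.05,0],"turn":[0,0,0]},{"fingers":0,"xyz":[0,0,0],"turn":[0,0,0]}]'
python3 go.py 0.6145 -0.0225 0.114 3.5
```

```text
clock: 55.08
tcp_pos: [0.6179, -0.0178, 0.1189]
tcp_rot: [-1.557, 0.006, -1.504]
wrist_force: [-0.2, -0.1, -0.0]
grip_width: 0.0884
t55.08 tcp [ 0.6179 -0.0178  0.1189] yaw 3.8 tilt(down err) [ 0.013  0.007 -1.   ] F [-0.2 -0.1 -0. ] w 0.0884 q [ 0.06  0.87 -0.18  1.71  0.24  0.57 -0.19]
shift units now-axes [ 0.18  0.19 -0.15] goal-axes [ 0.18  0.2  -0.15] turn units [-0.11  0.05 -0.05]
```

```bash

python3 -m pendant '[{"fingers":0.3,"xyz":[0.05,0.15,-0.1],"turn":[-0.05,0,0]},{"fingers":1,"xyz":[0,0,0],"turn":[0,0,0]},{"fingers":1,"xyz":[0,0,0],"turn":[0,0,0]},{"fingers":1,"xyz":[0,0,0],"turn":[0,0,0]},{"fingers":1,"xyz":[0,0,0],"turn":[0,0,0]},{"fingers":1,"xyz":[0,0,0],"turn":[0,0,0]},{"fingers":1,"xyz":[0,0,0],"turn":[0,0,0]},{"fingers":1,"xyz":[0,0,0],"turn":[0,0,0]},{"fingers":1,"xyz":[0,0,0],"turn":[0,0,0]},{"fingers":1,"xyz":[0,0,0],"turn":[0,0,0]},{"fingers":1,"xyz":[0,0,0],"turn":[0,0,0]},{"fingers":1,"xyz":[0,0,0],"turn":[0,0,0]}]'
python3 go.py 0.48 -0.0305 0.114 3.5
```

```text
clock: 56.08
tcp_pos: [0.6145, -0.0191, 0.1155]
tcp_rot: [-1.565, 0.007, -1.504]
wrist_force: [-2.8, 1.0, 1.1]
grip_width: 0.0138
t56.08 tcp [ 0.6145 -0.0191  0.1155] yaw 3.8 tilt(down err) [ 0.005  0.007 -1.   ] F [-2.8  1.   1.1] w 0.0138 q [ 0.06  0.87 -0.18  1.71  0.24  0.57 -0.19]
shift units now-axes [ 0.1   0.03 -5.4 ] goal-axes [ 0.13  0.06 -5.4 ] turn units [-0.05  0.05 -0.05]
```

Gripped, opening 14 mm. Sliding the door shut.

```bash

python3 -m pendant '[{"fingers":1,"xyz":[0,0,-0.4],"turn":[0,0,0]},{"fingers":1,"xyz":[0,0,-0.6],"turn":[0,0,0]},{"fingers":1,"xyz":[0,0,-0.6],"turn":[0,0,0]},{"fingers":1,"xyz":[0,0,-0.6],"turn":[0,0,0]},{"fingers":1,"xyz":[0,0,-0.6],"turn":[0,0,0]},{"fingers":1,"xyz":[0,0,-0.6],"turn":[0,0,0]},{"fingers":1,"xyz":[0,0,-0.6],"turn":[0,0,0]},{"fingers":1,"xyz":[0,0,-0.6],"turn":[0,0,0]},{"fingers":1,"xyz":[0,0,-0.3],"turn":[0,0,0]},{"fingers":1,"xyz":[0,0,0],"turn":[0,0,0]},{"fingers":1,"xyz":[0,0,0],"turn":[0,0,0]}]'
python3 go.py 0.48 -0.0305 0.114 3.5
```

```text
clock: 57.0
tcp_pos: [0.4988, -0.0264, 0.1154]
tcp_rot: [-1.542, 0.008, -1.505]
wrist_force: [1.0, -0.1, -0.8]
grip_width: 0.0135
t57.00 tcp [ 0.4988 -0.0264  0.1154] yaw 3.8 tilt(down err) [ 0.029  0.01  -1.   ] F [ 1.  -0.1 -0.8] w 0.0135 q [ 0.04  0.78 -0.11  2.09  0.28  0.26 -0.25]
shift units now-axes [ 0.11  0.03 -0.76] goal-axes [ 0.12  0.05 -0.76] turn units [-0.24  0.04 -0.07]
```

```bash

python3 -m pendant '[{"fingers":1,"xyz":[0,0,-0.3],"turn":[-0.1,0,0]},{"fingers":1,"xyz":[0,0,-0.3],"turn":[-0.1,0,0]},{"fingers":1,"xyz":[0,0,-0.3],"turn":[0,0,0]},{"fingers":1,"xyz":[0,0,-0.3],"turn":[0,0,0]}]'
python3 -m pendant '[{"fingers":1,"xyz":[0,0,-0.3],"turn":[-0.1,0,0]},{"fingers":1,"xyz":[0,0,-0.3],"turn":[-0.1,0,0]}]'
python3 go.py 0.48 -0.0305 0.114 3.5
```

```text
clock: 57.33
tcp_pos: [0.4792, -0.0276, 0.1155]
tcp_rot: [-1.545, 0.01, -1.506]
wrist_force: [20.3, -3.0, -21.2]
grip_width: 0.0137
clock: 57.5
tcp_pos: [0.4791, -0.0277, 0.1154]
tcp_rot: [-1.537, 0.013, -1.506]
wrist_force: [15.4, -1.1, -13.5]
grip_width: 0.0135
t57.50 tcp [ 0.4791 -0.0277  0.1154] yaw 3.7 tilt(down err) [ 0.033  0.015 -0.999] F [ 15.4  -1.1 -13.5] w 0.0135 q [ 0.03  0.77 -0.1   2.15  0.29  0.21 -0.25]
shift units now-axes [0.11 0.06 0.03] goal-axes [0.11 0.06 0.03] turn units [-0.28  0.03 -0.11]
```

The door is at its shut stop: +20 N, and 135.4 mm of travel. Releasing and rising.

```bash

python3 -m pendant '[{"fingers":0.6,"xyz":[0,0,0],"turn":[0,0,0]},{"fingers":0,"xyz":[0,0,0],"turn":[0,0,0]},{"fingers":0,"xyz":[0,0,0],"turn":[0,0,0]},{"fingers":0,"xyz":[0,0,0],"turn":[0,0,0]},{"fingers":0,"xyz":[0,-0.3,0],"turn":[0,0,0]},{"fingers":0,"xyz":[0,-0.6,0],"turn":[0,0,0]},{"fingers":0,"xyz":[0,-1,0],"turn":[0,0,0]},{"fingers":0,"xyz":[0,-1,0],"turn":[0,0,0]},{"fingers":0,"xyz":[0,-1,0],"turn":[0,0,0]},{"fingers":0,"xyz":[0,-1,0],"turn":[0,0,0]},{"fingers":0,"xyz":[0,-0.3,0],"turn":[0,0,0]},{"fingers":0,"xyz":[0,0,0],"turn":[0,0,0]}]'
python3 go.py; python3 mat.py s23; python3 - <<'E'
from h import *
a=r.camera("side")[:,:,::-1];cv2.imwrite('pics/a23.png',a)
h=cv2.cvtColor(a,cv2.COLOR_BGR2HSV);m=cv2.inRange(h,(8,180,150),(20,255,255))
c=max(cv2.findContours(m,0,1)[0],key=cv2.contourArea)
for p in cv2.approxPolyDP(c,6,True)[:,0]: print(p,onz("side",p,.08).round(3))
cv2.imwrite('pics/w23.png',r.camera("wrist")[:,:,::-1])
E
```

```text
clock: 58.5
tcp_pos: [0.4664, -0.0296, 0.2523]
tcp_rot: [-1.551, 0.012, -1.504]
wrist_force: [0.3, 0.7, -0.1]
grip_width: 0.0879
t58.50 tcp [ 0.4664 -0.0296  0.2523] yaw 3.8 tilt(down err) [ 0.019  0.013 -1.   ] F [ 0.3  0.7 -0.1] w 0.0879 q [ 0.14  0.51 -0.25  2.05  0.2   0.59 -0.17]
mat [array([0.511, 0.353]), array([0.141, 0.321]), np.float64(38.639)]
[[0.35600000619888306, 0.4339999854564667], [0.5559999942779541, 0.18400000035762787], [0.6669999957084656, 0.2720000147819519], [0.46700000762939453, 0.5220000147819519]]
red [258.  238.7] 148 [ 0.602 -0.035  0.018]
red [ 89.6 357. ] 98 [ 0.72  -0.533  0.018]
[272 176] [ 0.548 -0.107  0.08 ]
[262 217] [0.538 0.052 0.08 ]
[309 224] [0.407 0.045 0.08 ]
[315 182] [ 0.419 -0.114  0.08 ]
```

View pics/s23.png

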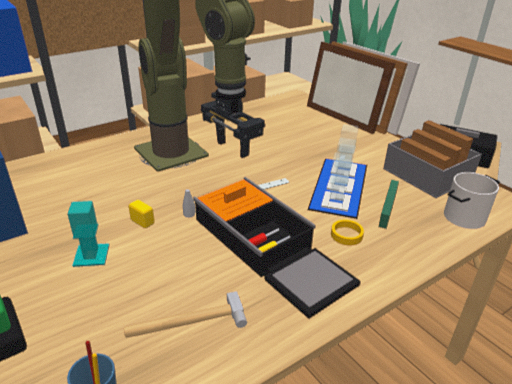

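View pics/a23.png

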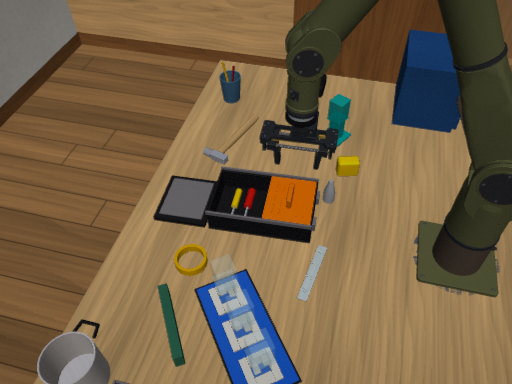

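View pics/w23.png

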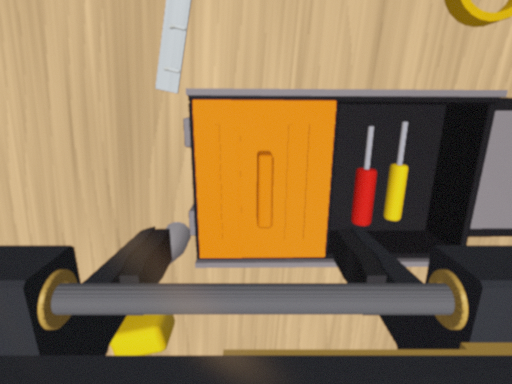

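```bash
python3 -c "
from rig import r
print(r.finish_job())"
```

```text
the job is handed in; nothing more can be done
None
```

The job is done and handed in at about 58.6 s of the 210 s allowed; the system gave no verdict.

- **Door:** I opened it to its stop. At the end I slid it shut to its other stop, 135 mm of travel with about 20 N at the stop.
- **Balls:** All three clear bottles had a ball in the neck. Each came out on the first pair of swings. A wrist picture just before the door closed showed all three balls in the compartment.
- **Bottles:** All three stand neck down in a row on the mat. I set each down slowly, with at most about 14 N of contact force, and held them at the fixed grip of 30 N.
- **Mat:** It was knocked about 11 mm just after the last bottle was placed. The bottles moved with it and are still standing fully on it.
- **Other things:** In the last pictures I saw no change to the other tools or the turquoise look-alike. I judged that by eye and did not measure it. The gripper was open and touching nothing.

**Disagreements:** In the final side picture the door sits about 5 mm nearer the robot than it did at the start. I take that to mean it was not quite shut at the start. While carrying the second bottle over the mat I passed within a few millimetres of the first. The force reading stayed normal and the first bottle was still standing in the picture afterwards.

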